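# Book in a batch of specimen jars

### The job

Clear the specimen reception bench: stand every good jar (plain red lid) upright in the white tray and put every reject jar (yellow dot on its lid) into the open yellow bin, and nest all the empty blue carrier cups upright inside one another as a single stack in the middle of the black round mat. When everything is in its place, press the green button all the way down to log the batch, and let it go. Leave the other things on the bench where they are.

Things in the scene. Friction and masses are not known exactly. Their poses are not given: they have to be found in the camera images.
- good_1: A closed specimen jar, 50 mm tall: amber body 49 mm across with a white paper label, red screw lid 51 mm across from 36 to 50 mm up. Lid plain red: a good specimen. About 90 g. Origin: centre of its underside, z up through the lid. Starts standing on the bench in the middle, among the others. May be absent.
- good_2: A closed specimen jar, 50 mm tall: amber body 49 mm across with a white paper label, red screw lid 51 mm across from 36 to 50 mm up. Lid plain red: a good specimen. About 90 g. Origin: centre of its underside, z up through the lid. Starts standing on the bench in the middle, among the others. May be absent.
- good_3: A closed specimen jar, 50 mm tall: amber body 49 mm across with a white paper label, red screw lid 51 mm across from 36 to 50 mm up. Lid plain red: a good specimen. About 90 g. Origin: centre of its underside, z up through the lid. Starts standing on the bench in the middle, among the others. May be absent.
- good_4: A closed specimen jar, 50 mm tall: amber body 49 mm across with a white paper label, red screw lid 51 mm across from 36 to 50 mm up. Lid plain red: a good specimen. About 90 g. Origin: centre of its underside, z up through the lid. Starts standing on the bench in the middle, among the others. May be absent.
- reject_1: A closed specimen jar, 50 mm tall: amber body 49 mm across with a white paper label, red screw lid 51 mm across from 36 to 50 mm up. Marked as a reject: a yellow dot 32 mm across on top of the red lid and a yellow band round the label. About 90 g. Origin: centre of its underside, z up through the lid. Starts standing on the bench in the middle, among the others. May be absent.
- reject_2: A closed specimen jar, 50 mm tall: amber body 49 mm across with a white paper label, red screw lid 51 mm across from 36 to 50 mm up. Marked as a reject: a yellow dot 32 mm across on top of the red lid and a yellow band round the label. About 90 g. Origin: centre of its underside, z up through the lid. Starts standing on the bench in the middle, among the others. May be absent.
- cup_1: An empty blue plastic carrier cup, 60 mm tall, tapered: 46 mm across at the foot, 66 mm across at the rim, wall 2.2 mm thick, straight sides; its inner floor lies 26 mm above its underside, so a cup nested in another sits 26 mm higher than it and its top 26 mm stand clear above the lower cup's rim. About 60 g. Origin: centre of its underside, z up. Starts upright on the bench among the jars. May be absent.
- cup_2: An empty blue plastic carrier cup, 60 mm tall, tapered: 46 mm across at the foot, 66 mm across at the rim, wall 2.2 mm thick, straight sides; its inner floor lies 26 mm above its underside, so a cup nested in another sits 26 mm higher than it and its top 26 mm stand clear above the lower cup's rim. About 60 g. Origin: centre of its underside, z up. Starts upright on the bench among the jars. May be absent.
- cup_3: An empty blue plastic carrier cup, 60 mm tall, tapered: 46 mm across at the foot, 66 mm across at the rim, wall 2.2 mm thick, straight sides; its inner floor lies 26 mm above its underside, so a cup nested in another sits 26 mm higher than it and its top 26 mm stand clear above the lower cup's rim. About 60 g. Origin: centre of its underside, z up. Starts upright on the bench among the jars. May be absent.
- tray: White open tray, fixed, 280 mm (its x) by 125 mm (its y), 45 mm high, walls and floor 4 mm: for good specimens. Stands to the left or right of the jars, long side pointing away from the robot, turned up to 0.1 rad. Origin: centre of its underside.
- bin: Yellow open reject bin, fixed, 190 mm (its x) by 135 mm (its y), 60 mm high, walls and floor 4 mm. Stands on the other side of the jars, long side pointing away from the robot, turned up to 0.1 rad. Origin: centre of its underside.
- mat: Black round rubber mat, fixed, 84 mm across and 4 mm thick, at the far left or far right of the work area: for the stack of cups. Origin: centre of its underside.
- log_button_top (a point): Centre of the top face of the green push button (36 mm across, in a black housing), at the opposite far side from the mat. It is pressed straight down.
- log_button (a joint): Travel of the green button in m: 0 released, 0.006 fully down; a spring returns it; fully down takes 5 N. It counts as pressed beyond 0.004.
- reagent: Bystander: small bottle with a white cap, 34 mm across, 62 mm tall. Loose on the bench; origin at its underside (centre).
- scanner: Bystander: black table barcode scanner, 50 x 45 x 50 mm. Loose on the bench; origin at its underside (centre).
- tube_block: Bystander: white block 50 x 90 x 30 mm with short capped tubes, 64 mm high in all. Loose on the bench; origin at its underside (centre).
- marker: Bystander: marker pen 110 mm long, 14 mm thick, lying. Loose on the bench; origin at its underside (centre).
- tape: Bystander: roll of tape 56 mm across, 20 mm high. Loose on the bench; origin at its underside (centre).

How it is judged:
By the outcome, as a careful person would: the job done as asked, in the order asked, and still so for the second after the job is handed in, with the robot touching nothing.
Of good_1, good_2, good_3, good_4 only 3 to 4 are there at a start; the rules pass over those that are not, and their reading is None.
Of reject_1, reject_2 only 1 to 2 are there at a start; the rules pass over those that are not, and their reading is None.
Of cup_1, cup_2, cup_3 only 2 to 3 are there at a start; the rules pass over those that are not, and their reading is None.
At some moment in a run one of good_1, good_2, good_3, good_4, reject_1, reject_2, cup_1, cup_2, cup_3 may be knocked a few centimetres aside while the robot is not near it.
It also fails if it takes over 210 s, if anything falls off the work surface, if the arm or the gripper's body presses on something with over 40 N, if the wrist force passes 120 N, or if a joint passes its speed limit or range.

### The arm

A 6-joint arm with a two-finger parallel gripper is mounted at the origin on the work surface. World frame = base frame: x ahead of the robot, y to its left, z up, the work surface at z = 0. Lengths are in mm, angles in rad, forces in N, time in s.
With the tool pointing down it reaches from about 275 to 775 mm from the base axis. Payload 14.6 kg.
Tool frame: the origin (TCP) lies midway between the tips of the shut fingers; the grasp point (between the pads) lies 19 mm behind it; z points along the fingers, y is the direction in which the jaws open and shut (so a half turn about z gives the same grasp; the last joint's range is limited). The gripper opens to 85 mm and grips with 20 to 120 N. Pads are 22 mm wide; open, the fingers measure 114 mm over their backs; the gripper's body (76 mm by 85 mm) begins 54 mm behind the grasp point. The pads swing forward as they close: fully open they stand 13 mm farther back than shut.
Start: joints at [-1.43, 0.263, -0.048, 1.259, 0, 1.415], TCP at [153.034, -502.204, 231.278] pointing down, gripper open.
Joint ranges: [-2.65, 2.65], [-0.89, 1.7], [-1.18, 1.37], [-2.13, 2.11], [-1.35, 1.29], [-3.14, 3.14]. Speed limits (rad/s): [1.89, 1.89, 2.57, 2.79, 3.14, 3.14].

### API

Orientations are given as a rotation vector (axis times angle).
In Python, from plant import * gives the robot as it stands.
- The arm moves only by the tool drive_tool, never from a script. Its argument "plan" is a list of rows, each an object of numbers: "dx", "dy", "dz": the shift along the world's x, y, z in mm; "turn": the turn about the world's z in degrees; "gripper": the finger opening in mm, from 0 to 85.4. A call has 1 to 10 rows; each row shifts and turns the pose as measured when the row begins; what a row does not reach is not made up. A row lasts 1/10 s, in which the tool goes at most 50 mm and 8.59 degrees, less where a joint would pass 70% of its speed; a pose out of reach is approached as far as the arm can. A call is refused whole if a number of a shift passes 50 or a number of a turn 8.59, either way. A call with a gripper value outside its range is refused whole. The fingers move at their own pace and stop on an object; "force" is the grip in N (left out, the last holds). Time passes only in rows, so rows that do not move let the fingers close. It gives the time, the measured TCP pose, the force and the opening at its end, in the units of the state.
- observe(): the state, without advancing time (a new reading comes with each control period).
- read_camera(name): name is "scene" or "top" or "wrist"; returns a dict with "img" (400x640x3 uint8, blue, green, red), "fx", "fy", "cx", "cy" (pixels), "eye" and "attitude" of the camera in the world. Camera axes: x right, y down, z forward; pixel columns grow to the right and rows downward; lengths in mm; the calibration is good to about 2 mm. A picture is of the moment at which its call begins. There is no depth.
- finish_job(): hands the job in, once; it reports no verdict.
The state is a dict: "time": time; "joint_pos": joint angles; "qd": joint speeds; "effort": joint torques, N m; "tcp_pos": TCP position; "tool_rot": TCP orientation; "ft_force": force on the tool from outside, world axes, zero at the start; "ft_torque": the same for the moment, N m; "opening": finger opening in mm.
Only numpy, scipy, OpenCV 4.12 (cv2) and the standard library are available. Lean on these libraries where they do the work, as an engineer would, in place of code of your own. Each camera call takes 0.05 s, during which the arm holds its last target. There are 200 camera calls.

## Working session

There is one attempt and no reset: what is moved stays moved. The work goes in short steps, Python scripts to look and compute and a tool call to move; the robot and the scene stay as the last step left them, time stands still between calls to the robot, and variables do not carry over. Pictures are saved under pics/ and viewed, about 12 in all and at most 16, crops included, and the job is handed in when it is done.

Besides the shell and the picture viewer there is one more tool, called after "Emit:" as name(argument=value, ...) on one line, values as JSON. drive_tool: Moves the arm, as the interface text tells. Its arguments: {"type":"object","properties":{"plan":{"type":"array"},"force":{"type":"number"}},"required":["plan"]}

```bash
mkdir -p pics; ls; python3 - <<'E'
from plant import *
import cv2
s=observe();print(s)
for n in("top","scene"):
    c=read_camera(n);cv2.imwrite(f"pics/{n}0.png",c["img"]);print(n,{k:v for k,v in c.items() if k!="img"})
E
```

```text
pics
{'time': 0.0, 'joint_pos': array([-1.43032432e+00,  2.63546584e-01, -4.89177740e-02,  1.25941525e+00,
        2.40899366e-05,  1.41551591e+00]), 'qd': array([ 0.00099579, -0.00043918, -0.00211904, -0.00134955, -0.00031719,
       -0.00028194]), 'effort': array([-5.58651827e-04, -6.37610793e+01,  3.84579742e+01,  1.32907298e-02,
       -3.53698606e-04, -6.77290117e-06]), 'tcp_pos': array([ 152.98964547, -501.932572  ,  230.81987174]), 'tool_rot': array([-3.10623476e+00, -4.62715932e-01, -5.04209544e-05]), 'ft_force': array([ 0.58610411, -0.11171469, -0.19432002]), 'ft_torque': array([-0.00509832,  0.0133723 , -0.0393415 ]), 'opening': 85.45492900524926}
top {'fx': 376.89890894787226, 'fy': 376.89890894787226, 'cx': 325.4614694997155, 'cy': 202.6694136007013, 'eye': array([ 383.63104594,    4.10744773, 1035.67866256]), 'attitude': array([-2.12875535,  2.11775327, -0.18718809])}
scene {'fx': 459.71082192694035, 'fy': 459.71082192694035, 'cx': 318.15726572551534, 'cy': 204.42428821890894, 'eye': array([1036.29988531, -953.95569868,  989.10864978]), 'attitude': array([-2.22908272, -0.54678016,  0.23156645])}
```

View pics/top0.png

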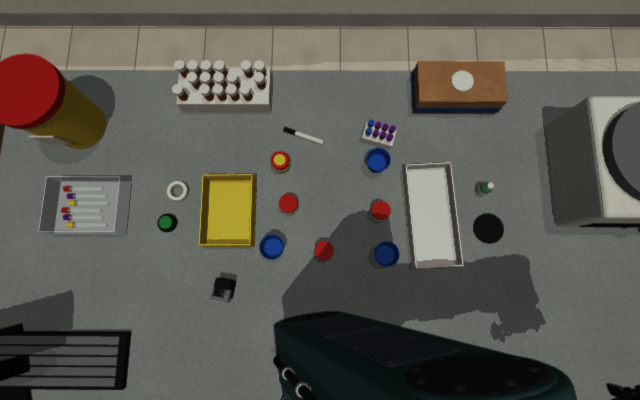

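View pics/scene0.png

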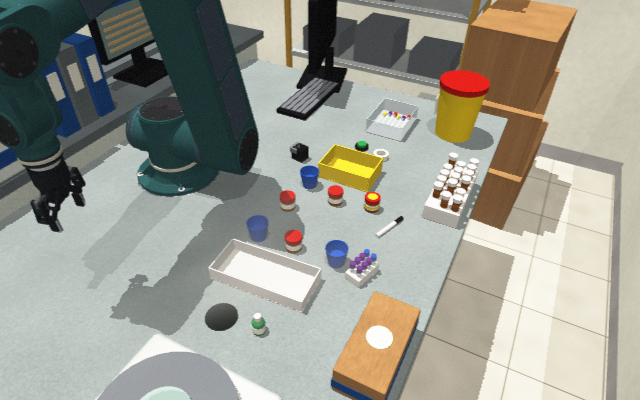

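The top view shows three plain lids at (289,204), (381,211) and (324,250), and one reject at (281,161). The cups are at (377,160), (272,247) and (386,254). The bin is on the left, the tray on the right, the mat at (488,228) and the button at (167,222). The scene view confirms the same counts: 3 good jars, 1 reject, 3 cups.

```bash
cat > h.py <<'E'
from plant import *
import cv2, numpy as np
from scipy.spatial.transform import Rotation as R
def ray(c,u,v):
    return R.from_rotvec(c["attitude"]).apply([(u-c["cx"])/c["fx"],(v-c["cy"])/c["fy"],1.])
def onz(c,u,v,z):
    d=ray(c,u,v);return c["eye"]+d*(z-c["eye"][2])/d[2]
def tri(obs):   # [(cam,u,v)...] -> point, residual mm
    A=np.zeros((3,3));b=np.zeros(3);M=[]
    for c,u,v in obs:
        P=np.eye(3)-np.outer(ray(c,u,v),ray(c,u,v))/np.dot(ray(c,u,v),ray(c,u,v));A+=P;b+=P@c["eye"];M.append((P,c["eye"]))
    p=np.linalg.solve(A,b);return p,[round(float(np.linalg.norm(P@(p-e))),1) for P,e in M]
H={"red":[((0,120,60),(8,255,255)),((172,120,60),(180,255,255))],"blue":[((105,120,30),(125,255,255))],
   "yellow":[((22,120,60),(34,255,255))],"green":[((55,110,30),(85,255,255))]}
def blobs(img,col,lo=25,hi=1e5):
    h=cv2.cvtColor(img,cv2.COLOR_BGR2HSV);m=np.zeros(h.shape[:2],np.uint8)
    for a,b in H[col]: m|=cv2.inRange(h,a,b)
    out=[]
    for k in cv2.findContours(m,cv2.RETR_EXTERNAL,cv2.CHAIN_APPROX_NONE)[0]:
        hull=cv2.convexHull(k);A=cv2.contourArea(hull)
        if lo<A<hi:
            M=cv2.moments(hull);out.append((M["m10"]/A,M["m01"]/A,A,cv2.boundingRect(k)))
    return out
ZT={"red":50,"blue":60,"yellow":50,"green":30}
def scan(name="top",cols=("red","blue","yellow","green")):
    c=read_camera(name)
    for col in cols:
        for u,v,A,bb in blobs(c["img"],col):
            p=onz(c,u,v,ZT[col])
            print(name,col,f"px {u:.1f} {v:.1f} A {A:.0f}",bb,"xy@z",np.round(p[:2],1))
    return c
E
python3 - <<'E'
from h import *
for n in("top","scene"): c=scan(n)
c=read_camera("top");img=c["img"]
# dark mat, tray quad
g=cv2.cvtColor(img,cv2.COLOR_BGR2GRAY)
m=(g[200:255,465:515]<30).astype(np.uint8);M=cv2.moments(m,True);u,v=M["m10"]/M["m00"]+465,M["m01"]/M["m00"]+200
print("mat",u,v,M["m00"],onz(c,u,v,4))
big=[cv2.resize(img[120:280,140:340],None,fx=4,fy=4,interpolation=cv2.INTER_CUBIC)[:600],]
r=cv2.resize(img[140:290,350:530],None,fx=4,fy=4,interpolation=cv2.INTER_CUBIC)
cv2.imwrite("pics/r.png",r)
E
```

```text
top red px 323.5 250.0 A 282 (314, 241, 20, 19) xy@z [439.9  15. ]
top red px 380.6 209.7 A 278 (371, 200, 20, 20) xy@z [ 546.8 -135.4]
top red px 288.0 203.0 A 270 (279, 194, 19, 19) xy@z [563.7 110.5]
top red px 279.6 160.0 A 266 (270, 151, 20, 19) xy@z [682.3 136. ]
top red px 26.2 89.3 A 3584 (0, 54, 59, 75) xy@z [887.3 859.3]
top blue px 386.3 253.5 A 482 (374, 241, 26, 26) xy@z [ 431.4 -146.1]
top blue px 271.2 246.4 A 480 (259, 234, 25, 26) xy@z [447.9 149.9]
top blue px 377.8 159.5 A 447 (366, 148, 25, 25) xy@z [ 681.8 -129.2]
top blue px 369.5 127.0 A 64 (366, 120, 8, 15) xy@z [ 773.9 -108.5]
top blue px 450.0 109.1 A 303 (413, 106, 87, 6) xy@z [ 826.7 -330.7]
top yellow px 71.3 202.5 A 26 (68, 200, 7, 6) xy@z [562.2 689.3]
top yellow px 227.5 210.3 A 3968 (198, 174, 59, 73) xy@z [543.3 270.7]
top yellow px 279.1 159.2 A 81 (274, 154, 11, 11) xy@z [684.7 137.5]
top yellow px 70.6 120.3 A 3036 (25, 83, 82, 66) xy@z [794.6 721. ]
top green px 165.1 221.8 A 144 (158, 215, 15, 14) xy@z [514.4 442.8]
top green px 484.5 187.9 A 48 (481, 183, 9, 10) xy@z [ 611.6 -422.5]
scene red p
[... 715 characters left out ...]
 A 1532 (41, 59, 40, 79) xy@z [-674.1   79.8]
scene blue px 89.6 70.6 A 2074 (61, 33, 54, 84) xy@z [-795.   345.7]
scene blue px 118.6 3.0 A 51 (108, 0, 23, 9) xy@z [-1388.6  1109.8]
scene yellow px 371.4 207.0 A 38 (364, 205, 15, 5) xy@z [703.3  83.7]
scene yellow px 372.4 196.3 A 37 (368, 194, 10, 6) xy@z [686.4 133.2]
scene yellow px 350.1 167.2 A 2070 (318, 144, 65, 48) xy@z [559.1 243. ]
scene yellow px 456.7 114.5 A 1948 (435, 88, 50, 55) xy@z [793.2 778.8]
scene green px 257.9 323.0 A 78 (252, 318, 12, 10) xy@z [ 614.  -427.1]
scene green px 361.5 144.0 A 45 (357, 141, 10, 7) xy@z [526.3 423.4]
mat 487.93740685543963 228.00894187779434 671.0 [ 504.93319054 -434.93056638    4.        ]
```

View pics/r.png

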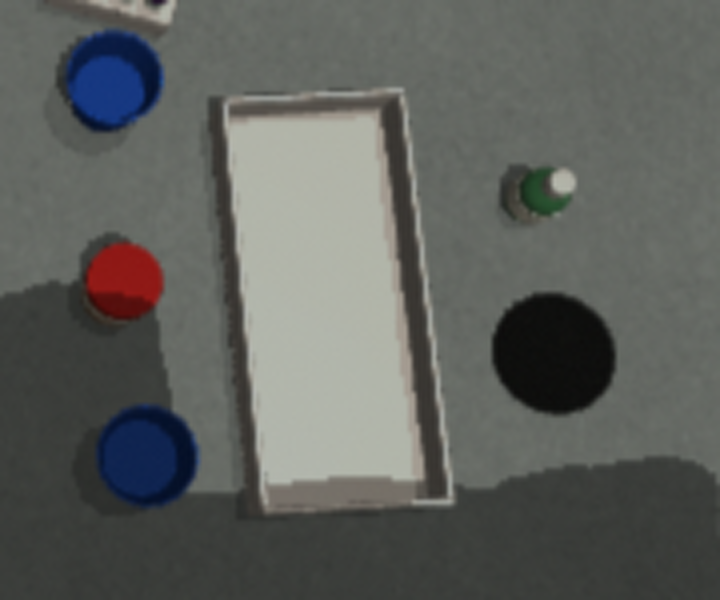

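```bash
python3 - <<'E'
from h import *
t=read_camera("top");s=read_camera("scene")
P={"good A":((323.5,250),(287,196.6)),"good B":((380.6,209.7),(293,237)),"good C":((288,203),(335,191.1)),"rej dot":((279.1,159.2),(372.4,196.3)),
"cup a":((386.3,253.5),(256.2,221.2)),"cup c":((377.8,159.5),(336.4,247)),"cup b":((271.2,246.4),(309.1,172.5)),"button":((165.1,221.8),(361.5,144)),"mat":((487.94,228),(221.5,316.8))}
for k,(a,b) in P.items(): p,r=tri([(t,*a),(s,*b)]);print(k,p.round(1),r)
q=np.array([onz(t,*x,45)[:2] for x in[(405.9,164.1),(450.9,162.4),(462.9,265.4),(415.9,267.9)]]);print("tray",q.round(1),q.mean(0).round(1),np.linalg.norm(np.diff(q,axis=0),axis=1))
q=np.array([onz(t,*x,60)[:2] for x in[(203,175),(256,174),(254,246),(199,246)]]);print("bin",q.round(1),q.mean(0).round(1))
print("yaw",R.from_rotvec(observe()["tool_rot"]).as_matrix().round(3))
E
```

```text
good A [440.3  15.1  39.1] [0.4, 0.4]
good B [ 548.3 -136.8   40.3] [0.1, 0.1]
good C [565.2 111.3  40.8] [0.3, 0.3]
rej dot [685.3 137.7  46.6] [0.4, 0.4]
cup a [ 430.6 -146.7   59.8] [0.9, 0.9]
cup c [ 683.2 -129.3   57.3] [0.7, 0.7]
cup b [448.2 151.4  48.4] [0.5, 0.5]
button [516.5 450.7  11.2] [0.3, 0.3]
mat [ 506.4 -437.2   -2.6] [0.8, 0.8]
tray [[ 673.7 -207.4]
 [ 679.  -329.9]
 [ 402.6 -345.8]
 [ 395.5 -224.1]] [ 537.7 -276.8] [122.56304932 276.87321069 121.91487711]
bin [[636.9 338.5]
 [640.3 196.8]
 [448.7 194.4]
 [447.9 336.6]] [543.4 266.6]
yaw [[ 0.957  0.292 -0.   ]
 [ 0.292 -0.957  0.   ]
 [ 0.    -0.    -1.   ]]
```

Emit:
drive_tool(plan=[{"dx": 28, "dy": 36, "dz": -6, "turn": -8.5, "gripper": 85}, {"dx": 28, "dy": 36, "dz": -6, "turn": -8.5}, {"dx": 28, "dy": 36, "dz": -6}, {"dx": 28, "dy": 36, "dz": -6}, {"dx": 28, "dy": 36, "dz": -6}, {"dx": 28, "dy": 36, "dz": -6}, {"dx": 28, "dy": 36, "dz": -6}, {"dx": 28, "dy": 36, "dz": -6}, {"dx": 28, "dy": 36, "dz": -6}, {"dx": 28, "dy": 36, "dz": -6}], force=30)

```text
schema error: expected keys dx, dy, dz, turn, gripper
```

Emit:
drive_tool(plan=[{"dx": 28, "dy": 36, "dz": -6, "turn": -8.5, "gripper": 85}, {"dx": 28, "dy": 36, "dz": -6, "turn": -8.5, "gripper": 85}, {"dx": 28, "dy": 36, "dz": -6, "turn": 0, "gripper": 85}, {"dx": 28, "dy": 36, "dz": -6, "turn": 0, "gripper": 85}, {"dx": 28, "dy": 36, "dz": -6, "turn": 0, "gripper": 85}, {"dx": 28, "dy": 36, "dz": -6, "turn": 0, "gripper": 85}, {"dx": 28, "dy": 36, "dz": -6, "turn": 0, "gripper": 85}, {"dx": 28, "dy": 36, "dz": -6, "turn": 0, "gripper": 85}, {"dx": 28, "dy": 36, "dz": -6, "turn": 0, "gripper": 85}, {"dx": 28, "dy": 36, "dz": -6, "turn": 0, "gripper": 85}], force=30)

```text
time: 1.35
tcp_pos: [437.9, -132.0, 169.6]
tool_rot: [3.138, -0.031, 0.004]
ft_force: [-0.2, -0.8, -0.6]
opening: 84.6
```

```bash
cat >> h.py <<'E'
def wr(col="blue",z=60,lo=400):
    c=read_camera("wrist");o=observe();print("tcp",o["tcp_pos"].round(1),"yaw",np.degrees(np.arctan2(*R.from_rotvec(o["tool_rot"]).as_matrix()[[1,0],0])).round(1),"open",round(o["opening"],1),"F",o["ft_force"].round(1),"t",round(o["time"],1))
    for u,v,A,bb in blobs(c["img"],col,lo): print(" w",col,f"{u:.0f} {v:.0f} A{A:.0f}",bb,onz(c,u,v,z)[:2].round(1))
    return c
E
python3 - <<'E'
from h import *
c=wr();cv2.imwrite("pics/w1.png",c["img"]);print(c["eye"],c["attitude"],c["fx"])
E
```

```text
tcp [ 440.5 -127.2  168.7] yaw -0.9 open 84.8 F [-2.6  3.2 -1.3] t 1.4
 w blue 333 195 A5606 (290, 153, 87, 85) [ 435.7 -147.7]
 w blue 10 169 A971 (0, 142, 26, 56) [460.6  86.3]
[ 520.12735025 -133.50814969  311.50951898] [ 2.02451746 -2.06769646 -0.33129306] 355.81174589802686
```

View pics/w1.png

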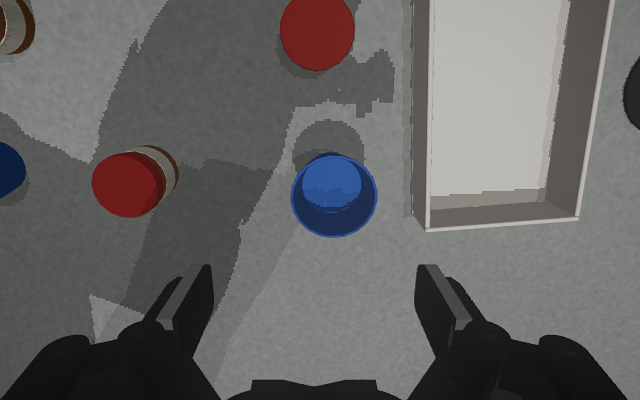

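The wrist view shows cup a at (333,195), clear of the tray on its right, with no obstacle for the fingers. I'll shift onto it and measure again once the arm has settled.

Emit:
drive_tool(plan=[{"dx": -8, "dy": -19, "dz": -25, "turn": 0.9, "gripper": 85}, {"dx": 0, "dy": 0, "dz": -25, "turn": 0, "gripper": 85}, {"dx": 0, "dy": 0, "dz": 0, "turn": 0, "gripper": 85}, {"dx": 0, "dy": 0, "dz": 0, "turn": 0, "gripper": 85}])

```text
time: 1.8
tcp_pos: [434.5, -143.4, 118.0]
tool_rot: [3.14, 0.014, 0.006]
ft_force: [-0.3, -0.5, 1.0]
opening: 84.9
```

```bash
python3 - <<'E'
from h import *
c=wr()
E
```

```text
tcp [ 434.5 -143.4  118.1] yaw 0.5 open 85.1 F [0.3 0.2 0.6] t 1.9
 w blue 320 217 A8438 (267, 163, 106, 105) [ 436.4 -147.7]
```

Emit:
drive_tool(plan=[{"dx": 0, "dy": -4, "dz": -30, "turn": -0.5, "gripper": 85}, {"dx": 0, "dy": 0, "dz": -30, "turn": 0, "gripper": 85}, {"dx": 0, "dy": 0, "dz": -15, "turn": 0, "gripper": 85}, {"dx": 0, "dy": 0, "dz": -4, "turn": 0, "gripper": 85}, {"dx": 0, "dy": 0, "dz": 0, "turn": 0, "gripper": 85}, {"dx": 0, "dy": 0, "dz": 0, "turn": 0, "gripper": 55}, {"dx": 0, "dy": 0, "dz": 0, "turn": 0, "gripper": 55}, {"dx": 0, "dy": 0, "dz": 0, "turn": 0, "gripper": 55}, {"dx": 0, "dy": 0, "dz": 0, "turn": 0, "gripper": 55}, {"dx": 0, "dy": 0, "dz": 0, "turn": 0, "gripper": 55}], force=30)

```text
time: 2.85
tcp_pos: [439.8, -151.3, 46.4]
tool_rot: [3.133, -0.004, 0.027]
ft_force: [0.2, -0.1, -0.9]
opening: 62.4
```

```bash
python3 - <<'E'
from h import *
o=observe();print(o["tcp_pos"],o["tool_rot"],o["qd"].round(3),o["ft_force"],o["opening"],o["effort"])
c=read_camera("wrist");cv2.imwrite("pics/w2.png",c["img"])
E
```

```text
[ 439.83212255 -151.29176608   46.35507331] [ 3.13265239 -0.00379484  0.02706892] [ 0.    -0.003  0.003  0.003 -0.001  0.001] [ 0.22743724 -0.1494812  -0.85664352] 62.38135263202859 [ 2.74804690e-03 -5.82838583e+01  2.99941152e+01 -2.22583925e-01
  6.25017914e-03  1.10026224e-04]
```

View pics/w2.png

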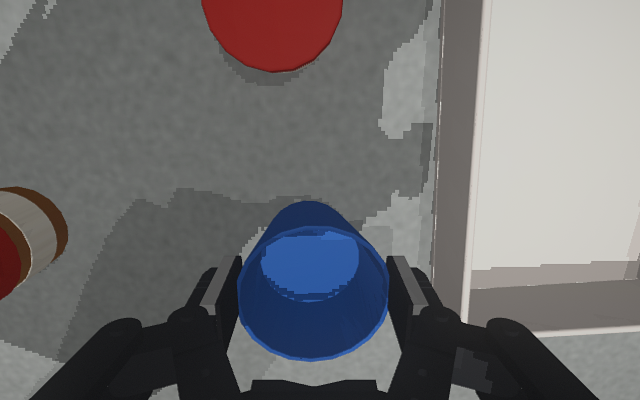

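The cup is held upright between the pads at the rim. I'll lift it and carry it over the tray to the mat.

Emit:
drive_tool(plan=[{"dx": 0, "dy": 0, "dz": 20, "turn": 0, "gripper": 55}, {"dx": 0, "dy": 0, "dz": 40, "turn": 0, "gripper": 55}, {"dx": 0, "dy": 0, "dz": 40, "turn": 0, "gripper": 55}, {"dx": 8, "dy": -35, "dz": 15, "turn": 0, "gripper": 55}, {"dx": 8, "dy": -35, "dz": 0, "turn": 0, "gripper": 55}, {"dx": 8, "dy": -35, "dz": 0, "turn": 0, "gripper": 55}, {"dx": 8, "dy": -35, "dz": 0, "turn": 0, "gripper": 55}, {"dx": 8, "dy": -35, "dz": 0, "turn": 0, "gripper": 55}, {"dx": 8, "dy": -35, "dz": 0, "turn": 0, "gripper": 55}, {"dx": 8, "dy": -35, "dz": 0, "turn": 0, "gripper": 55}])

```text
time: 3.9
tcp_pos: [494.4, -401.1, 167.1]
tool_rot: [3.133, 0.004, 0.025]
ft_force: [-0.3, 0.4, -0.3]
opening: 62.5
```

Emit:
drive_tool(plan=[{"dx": 5, "dy": -20, "dz": 0, "turn": 0, "gripper": 55}, {"dx": 0, "dy": 0, "dz": 0, "turn": 0, "gripper": 55}, {"dx": 0, "dy": 0, "dz": 0, "turn": 0, "gripper": 55}, {"dx": 0, "dy": 0, "dz": 0, "turn": 0, "gripper": 55}])

```text
time: 4.3
tcp_pos: [499.1, -425.1, 165.0]
tool_rot: [3.134, -0.001, 0.022]
ft_force: [0.9, 0.3, -0.4]
opening: 62.1
```

```bash
python3 - <<'E'
from h import *
o=observe();print(o["tcp_pos"],o["tool_rot"],o["qd"].round(3),o["ft_force"],o["opening"])
c=wr();cv2.imwrite("pics/w3.png",c["img"]);print(c["eye"])
scan("top",("blue","red"))
E
```

```text
[ 499.1106001  -425.13235256  164.98627755] [ 3.13430043e+00 -8.85596940e-04  2.23863481e-02] [ 0.004 -0.005 -0.01   0.002  0.002  0.002] [ 0.92677417  0.31406678 -0.38984666] 62.12062850891323
tcp [ 499.1 -424.9  165.1] yaw -0.0 open 62.3 F [-0.6 -0.  -0.3] t 4.3
 w blue 312 286 A18370 (237, 201, 153, 161) [ 424.5 -425.3]
[ 579.68446836 -424.53519131  307.83507477]
top blue px 271.2 246.4 A 476 (259, 234, 25, 26) xy@z [447.7 150. ]
top blue px 511.0 230.7 A 402 (494, 223, 37, 16) xy@z [ 491.6 -470.3]
top blue px 377.8 159.5 A 446 (366, 148, 25, 25) xy@z [ 681.8 -129.2]
top blue px 369.6 127.0 A 64 (366, 120, 8, 15) xy@z [ 774.  -108.6]
top blue px 442.6 97.8 A 1787 (412, 72, 88, 40) xy@z [ 860.  -311.9]
top red px 323.7 250.3 A 283 (314, 241, 20, 20) xy@z [439.2  14.7]
top red px 380.2 209.0 A 252 (371, 200, 20, 19) xy@z [ 548.7 -134.4]
top red px 288.0 203.0 A 270 (279, 194, 19, 19) xy@z [563.7 110.5]
top red px 279.6 160.0 A 266 (270, 151, 20, 19) xy@z [682.3 136. ]
top red px 27.2 90.6 A 3790 (0, 54, 60, 75) xy@z [883.2 855.9]
```

View pics/w3.png

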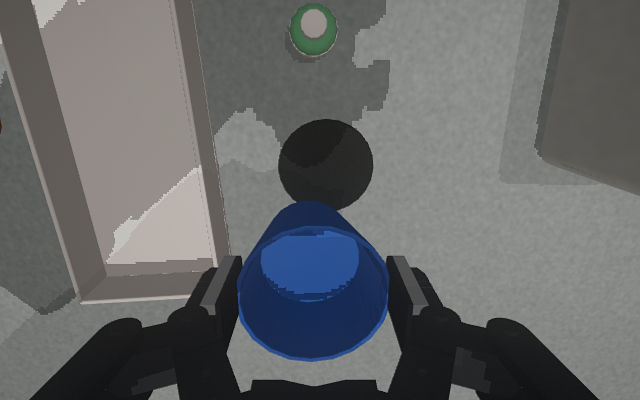

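The held cup's rim is at (313,293). The mat is at about (326,165), with its lower edge just touching the cup's outline. I'll work out the offset from those.

```bash
cat >> h.py <<'E'
def rim(c,u,v,z): return onz(c,u,v,z)[:2].round(1)
E
python3 - <<'E'
from h import *
c=read_camera("wrist");o=observe();T=o["tcp_pos"]
g=c["img"].max(2)
m=(g<70).astype(np.uint8);m[:110]=0;m[205:]=0;m[:,:270]=0;m[:,:]=m;m[:,385:]=0
m=cv2.morphologyEx(m,cv2.MORPH_OPEN,np.ones((5,5)))
k=max(cv2.findContours(m,0,1)[0],key=cv2.contourArea);k=cv2.convexHull(k)
k=k[(k[:,0,1]<195)]
(u,v),ax,a=cv2.fitEllipse(k);print("mat px",u,v,ax,rim(c,u,v,4))
zr=T[2]-46.4+60
print("rim z",zr,"cup",rim(c,313,293,zr),"tcp",T.round(1),"mat from top",onz(read_camera("top"),487.9,228,4))
# tray corners via wrist image for check
print("tray near-right inner rim (214,293)",rim(c,216,293,45),"near-left",rim(c,80,303,45))
E
```

```text
mat px 325.5138854980469 164.97817993164062 (92.48249053955078, 94.27597045898438) [ 509.9 -437.2]
rim z 178.96499782196602 cup [ 495.4 -425. ] tcp [ 499.3 -425.   165.4] mat from top [ 504.95731432 -434.83000585    4.        ]
tray near-right inner rim (214,293) [ 408.4 -343.4] near-left [ 399.3 -226.7]
```

Emit:
drive_tool(plan=[{"dx": 6, "dy": -6, "dz": 0, "turn": 0, "gripper": 55}, {"dx": 6, "dy": -6, "dz": -15, "turn": 0, "gripper": 55}, {"dx": 0, "dy": 0, "dz": -30, "turn": 0, "gripper": 55}, {"dx": 0, "dy": 0, "dz": -30, "turn": 0, "gripper": 55}, {"dx": 0, "dy": 0, "dz": -15, "turn": 0, "gripper": 55}, {"dx": 0, "dy": 0, "dz": 0, "turn": 0, "gripper": 55}, {"dx": 0, "dy": 0, "dz": 0, "turn": 0, "gripper": 55}])

```text
time: 5.2
tcp_pos: [514.0, -438.2, 68.7]
tool_rot: [3.133, 0.002, 0.024]
ft_force: [0.7, -0.4, -1.1]
opening: 61.7
```

Emit:
drive_tool(plan=[{"dx": -2, "dy": 1, "dz": -8, "turn": 0, "gripper": 55}, {"dx": 0, "dy": 0, "dz": -6, "turn": 0, "gripper": 55}, {"dx": 0, "dy": 0, "dz": 0, "turn": 0, "gripper": 55}, {"dx": 0, "dy": 0, "dz": 0, "turn": 0, "gripper": 55}])

```text
time: 5.6
tcp_pos: [512.9, -438.1, 55.3]
tool_rot: [3.131, 0.002, 0.027]
ft_force: [-0.4, -0.1, -0.4]
opening: 62.4
```

Emit:
drive_tool(plan=[{"dx": -3, "dy": 2, "dz": -4, "turn": 0, "gripper": 55}, {"dx": 0, "dy": 0, "dz": -2, "turn": 0, "gripper": 55}, {"dx": 0, "dy": 0, "dz": 0, "turn": 0, "gripper": 55}])

```text
time: 5.9
tcp_pos: [509.9, -436.2, 49.7]
tool_rot: [3.13, 0.002, 0.029]
ft_force: [0.1, -0.5, -1.4]
opening: 62.7
```

Emit:
drive_tool(plan=[{"dx": 0, "dy": 0, "dz": 0, "turn": 0, "gripper": 70}, {"dx": 0, "dy": 0, "dz": 0, "turn": 0, "gripper": 85}, {"dx": 0, "dy": 0, "dz": 0, "turn": 0, "gripper": 85}, {"dx": 0, "dy": 0, "dz": 20, "turn": 0, "gripper": 85}, {"dx": 0, "dy": 0, "dz": 40, "turn": 0, "gripper": 85}, {"dx": -10, "dy": 10, "dz": 40, "turn": 0, "gripper": 85}, {"dx": -25, "dy": 25, "dz": 20, "turn": 0, "gripper": 85}, {"dx": 0, "dy": 0, "dz": 0, "turn": 0, "gripper": 85}, {"dx": 0, "dy": 0, "dz": 0, "turn": 0, "gripper": 85}])

```text
time: 6.8
tcp_pos: [473.6, -400.1, 174.0]
tool_rot: [3.13, 0.002, 0.029]
ft_force: [0.3, 0.3, -0.3]
opening: 84.8
```

```bash
python3 - <<'E'
from h import *
c=wr("blue",64);cv2.imwrite("pics/w4.png",c["img"]);print(observe()["tool_rot"])
s=read_camera("scene");print([b for b in blobs(s["img"],"blue",100)if b[0]<340])
cv2.imwrite("pics/s4.png",cv2.resize(s["img"][250:370,150:330],None,fx=3,fy=3))
E
```

```text
tcp [ 473.7 -400.   174. ] yaw 0.1 open 85.1 F [ 0.1 -0.5  0.4] t 6.8
 w blue 358 151 A6257 (313, 107, 90, 90) [ 506.4 -433.7]
[3.12974704e+00 2.13662841e-03 2.88317608e-02]
[(219.6368015414258, 310.3289980732177, 346.0, (207, 300, 23, 22)), (336.40549828178695, 248.0813287514318, 291.0, (326, 240, 22, 17)), (309.0662525879917, 175.88871635610766, 322.0, (300, 165, 19, 24)), (11.765232974910393, 154.14605734767025, 372.0, (0, 142, 27, 27)), (38.403913950643926, 88.29628030793582, 4633.0, (0, 41, 81, 97)), (78.57960866110447, 64.62192093762415, 3356.0, (31, 26, 84, 91)), (106.45560407569141, 4.289665211062591, 229.0, (94, 0, 32, 13))]
```

View pics/w4.png

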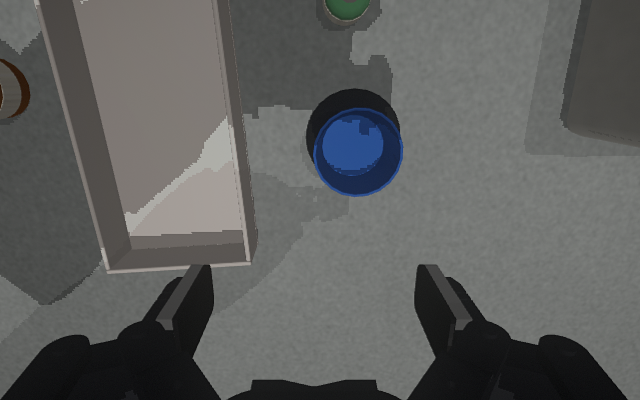

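Cup a stands upright on the mat, rim at (358,151), mat centre at about (354,135) at its lower height. The offset is about 5 mm. Next is cup c.

Emit:
drive_tool(plan=[{"dx": 26, "dy": 33, "dz": 0, "turn": 0, "gripper": 85}, {"dx": 26, "dy": 33, "dz": 0, "turn": 0, "gripper": 85}, {"dx": 26, "dy": 33, "dz": 0, "turn": 0, "gripper": 85}, {"dx": 26, "dy": 33, "dz": 0, "turn": 0, "gripper": 85}, {"dx": 26, "dy": 33, "dz": 0, "turn": 0, "gripper": 85}, {"dx": 26, "dy": 33, "dz": 0, "turn": 0, "gripper": 85}, {"dx": 26, "dy": 33, "dz": 0, "turn": 0, "gripper": 85}, {"dx": 10, "dy": 15, "dz": 0, "turn": 0, "gripper": 85}, {"dx": 0, "dy": 0, "dz": 0, "turn": 0, "gripper": 85}, {"dx": 0, "dy": 0, "dz": 0, "turn": 0, "gripper": 85}])

```text
time: 7.9
tcp_pos: [673.2, -146.2, 160.8]
tool_rot: [3.136, -0.003, 0.009]
ft_force: [-0.3, -0.6, -0.4]
opening: 85.0
```

```bash
python3 - <<'E'
from h import *
c=wr("blue",60);print(observe()["tool_rot"])
E
```

```text
tcp [ 673.  -146.5  160.8] yaw -0.1 open 84.9 F [-0.2  0.2  0.3] t 8.0
 w blue 611 352 A3532 (571, 316, 69, 84) [ 533.8 -399.5]
 w blue 292 178 A6264 (246, 134, 92, 89) [ 687.7 -132. ]
 w blue 251 60 A560 (237, 47, 29, 26) [ 765.9 -107.6]
 w blue 259 20 A631 (246, 5, 28, 31) [ 788.7 -114.2]
[ 3.13616638 -0.00404626  0.00865725]
```

Emit:
drive_tool(plan=[{"dx": 7, "dy": 7, "dz": -10, "turn": 0, "gripper": 85}, {"dx": 7, "dy": 7, "dz": -30, "turn": 0, "gripper": 85}, {"dx": 0, "dy": 0, "dz": -30, "turn": 0, "gripper": 85}, {"dx": 0, "dy": 0, "dz": -20, "turn": 0, "gripper": 85}, {"dx": 0, "dy": 0, "dz": 0, "turn": 0, "gripper": 85}, {"dx": 0, "dy": 0, "dz": 0, "turn": 0, "gripper": 85}])

```text
time: 8.55
tcp_pos: [686.0, -136.7, 66.2]
tool_rot: [3.136, -0.016, 0.009]
ft_force: [-0.1, 0.5, 0.1]
opening: 84.7
```

Emit:
drive_tool(plan=[{"dx": 1, "dy": 4, "dz": -8, "turn": 0.4, "gripper": 85}, {"dx": 0, "dy": 0, "dz": -13, "turn": 0, "gripper": 85}, {"dx": 0, "dy": 0, "dz": 0, "turn": 0, "gripper": 85}, {"dx": 0, "dy": 0, "dz": 0, "turn": 0, "gripper": 85}, {"dx": 0, "dy": 0, "dz": 0, "turn": 0, "gripper": 55}, {"dx": 0, "dy": 0, "dz": 0, "turn": 0, "gripper": 55}, {"dx": 0, "dy": 0, "dz": 0, "turn": 0, "gripper": 55}, {"dx": 0, "dy": 0, "dz": 0, "turn": 0, "gripper": 55}, {"dx": 0, "dy": 0, "dz": 0, "turn": 0, "gripper": 55}])

```text
time: 9.45
tcp_pos: [689.2, -133.4, 48.0]
tool_rot: [3.134, -0.006, 0.019]
ft_force: [-0.4, 1.0, -1.1]
opening: 62.9
```

Emit:
drive_tool(plan=[{"dx": 0, "dy": 0, "dz": 20, "turn": 0, "gripper": 55}, {"dx": 0, "dy": 0, "dz": 45, "turn": 0, "gripper": 55}, {"dx": 0, "dy": 0, "dz": 45, "turn": 0, "gripper": 55}, {"dx": -22, "dy": -36, "dz": 20, "turn": 0, "gripper": 55}, {"dx": -22, "dy": -36, "dz": 0, "turn": 0, "gripper": 55}, {"dx": -22, "dy": -36, "dz": 0, "turn": 0, "gripper": 55}, {"dx": -22, "dy": -36, "dz": 0, "turn": 0, "gripper": 55}, {"dx": -22, "dy": -36, "dz": 0, "turn": 0, "gripper": 55}, {"dx": -22, "dy": -36, "dz": 0, "turn": 0, "gripper": 55}, {"dx": -22, "dy": -36, "dz": 0, "turn": 0, "gripper": 55}])

```text
time: 10.45
tcp_pos: [529.8, -388.9, 182.8]
tool_rot: [3.133, 0.007, 0.019]
ft_force: [0.8, -0.5, -0.6]
opening: 63.4
```

Emit:
drive_tool(plan=[{"dx": -10, "dy": -20, "dz": 0, "turn": 0, "gripper": 55}, {"dx": 0, "dy": 0, "dz": 0, "turn": 0, "gripper": 55}, {"dx": 0, "dy": 0, "dz": 0, "turn": 0, "gripper": 55}, {"dx": 0, "dy": 0, "dz": 0, "turn": 0, "gripper": 55}])

```text
time: 10.85
tcp_pos: [516.2, -413.5, 182.5]
tool_rot: [3.133, -0.003, 0.017]
ft_force: [-0.3, -1.0, -1.0]
opening: 62.9
```

```bash
python3 - <<'E'
from h import *
c=wr("blue",60);cv2.imwrite("pics/w5.png",c["img"]);print(observe()["tool_rot"])
E
```

```text
tcp [ 516.4 -413.2  182.5] yaw -0.1 open 63.3 F [ 0.2  0.8 -0.3] t 10.9
 w blue 319 263 A21496 (238, 160, 152, 192) [ 451.5 -419.5]
[ 3.13274979e+00 -2.10759980e-03  1.75175381e-02]
```

View pics/w5.png

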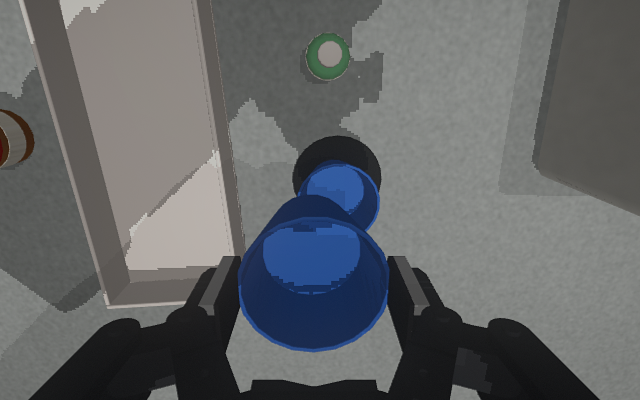

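The held cup's rim is at (313,284), and the cup on the mat shows behind it at (341,200). I'll move across to line them up above it.

Emit:
drive_tool(plan=[{"dx": -5, "dy": -11, "dz": 0, "turn": 0, "gripper": 55}, {"dx": -4, "dy": -11, "dz": -20, "turn": 0, "gripper": 55}, {"dx": 0, "dy": 0, "dz": -20, "turn": 0, "gripper": 55}, {"dx": 0, "dy": 0, "dz": -10, "turn": 0, "gripper": 55}, {"dx": 0, "dy": 0, "dz": 0, "turn": 0, "gripper": 55}, {"dx": 0, "dy": 0, "dz": 0, "turn": 0, "gripper": 55}])

```text
time: 11.5
tcp_pos: [509.0, -435.0, 132.4]
tool_rot: [3.131, 0.007, 0.02]
ft_force: [0.6, -0.3, -0.5]
opening: 63.3
```

Emit:
drive_tool(plan=[{"dx": -2, "dy": -1, "dz": -10, "turn": 0, "gripper": 55}, {"dx": 0, "dy": 0, "dz": -15, "turn": 0, "gripper": 55}, {"dx": 0, "dy": 0, "dz": -10, "turn": 0, "gripper": 55}, {"dx": 0, "dy": 0, "dz": -8, "turn": 0, "gripper": 55}, {"dx": 0, "dy": 0, "dz": 0, "turn": 0, "gripper": 55}, {"dx": 0, "dy": 0, "dz": 0, "turn": 0, "gripper": 55}])

```text
time: 12.1
tcp_pos: [507.8, -436.7, 89.3]
tool_rot: [3.128, 0.009, 0.023]
ft_force: [-0.8, 0.3, -0.1]
opening: 63.2
```

Emit:
drive_tool(plan=[{"dx": 0, "dy": 0, "dz": -6, "turn": 0, "gripper": 55}, {"dx": 0, "dy": 0, "dz": -4, "turn": 0, "gripper": 55}, {"dx": 0, "dy": 0, "dz": 0, "turn": 0, "gripper": 55}])

```text
time: 12.4
tcp_pos: [508.1, -437.0, 79.4]
tool_rot: [3.127, 0.009, 0.025]
ft_force: [0.5, -0.1, -1.1]
opening: 62.9
```

Emit:
drive_tool(plan=[{"dx": 0, "dy": 0, "dz": 0, "turn": 0, "gripper": 70}, {"dx": 0, "dy": 0, "dz": 0, "turn": 0, "gripper": 85}, {"dx": 0, "dy": 0, "dz": 0, "turn": 0, "gripper": 85}, {"dx": 0, "dy": 0, "dz": 20, "turn": 0, "gripper": 85}, {"dx": 0, "dy": 0, "dz": 40, "turn": 0, "gripper": 85}, {"dx": -5, "dy": 20, "dz": 35, "turn": 0, "gripper": 85}, {"dx": -5, "dy": 42, "dz": 10, "turn": 0, "gripper": 85}, {"dx": -5, "dy": 42, "dz": 0, "turn": 0, "gripper": 85}, {"dx": -5, "dy": 42, "dz": 0, "turn": 0, "gripper": 85}, {"dx": -5, "dy": 42, "dz": 0, "turn": 0, "gripper": 85}])

```text
time: 13.4
tcp_pos: [482.0, -248.0, 188.3]
tool_rot: [3.125, -0.0, 0.029]
ft_force: [0.9, 0.8, 0.6]
opening: 84.9
```

Emit:
drive_tool(plan=[{"dx": -5, "dy": 42, "dz": 0, "turn": 0, "gripper": 85}, {"dx": -5, "dy": 42, "dz": 0, "turn": 0, "gripper": 85}, {"dx": -5, "dy": 42, "dz": 0, "turn": 0, "gripper": 85}, {"dx": -5, "dy": 42, "dz": 0, "turn": 0, "gripper": 85}, {"dx": -5, "dy": 42, "dz": 0, "turn": 0, "gripper": 85}, {"dx": 0, "dy": 42, "dz": 0, "turn": 0, "gripper": 85}, {"dx": 0, "dy": 42, "dz": 0, "turn": 0, "gripper": 85}, {"dx": 0, "dy": 42, "dz": 0, "turn": 0, "gripper": 85}, {"dx": 0, "dy": 0, "dz": 0, "turn": 0, "gripper": 85}, {"dx": 0, "dy": 0, "dz": 0, "turn": 0, "gripper": 85}])

```text
time: 14.4
tcp_pos: [453.2, 90.3, 191.9]
tool_rot: [3.134, 0.041, 0.042]
ft_force: [-0.6, -0.1, 0.2]
opening: 84.9
```

```bash
python3 - <<'E'
from h import *
c=wr("blue",60);print(observe()["tool_rot"])
t=scan("top",("blue","red"));cv2.imwrite("pics/t6.png",t["img"])
E
```

```text
tcp [453.2  90.  191.8] yaw 1.5 open 84.7 F [ 0.  -0.3  0.7] t 14.4
 w blue 240 188 A4938 (200, 150, 81, 78) [452.1 147.6]
[3.13419912 0.04003125 0.04170902]
top blue px 497.4 226.2 A 698 (480, 213, 35, 27) xy@z [ 503.2 -436. ]
top blue px 369.5 127.0 A 64 (366, 120, 8, 15) xy@z [ 773.9 -108.5]
top blue px 447.1 108.2 A 431 (413, 103, 87, 9) xy@z [ 829.4 -322.9]
top red px 323.7 250.3 A 280 (314, 241, 20, 20) xy@z [439.1  14.5]
top red px 380.5 209.8 A 282 (371, 200, 20, 20) xy@z [ 546.5 -135.1]
top red px 279.4 159.4 A 244 (270, 151, 20, 18) xy@z [684.1 136.6]
top red px 26.3 89.9 A 3652 (0, 54, 59, 75) xy@z [885.5 858.5]
```

View pics/t6.png

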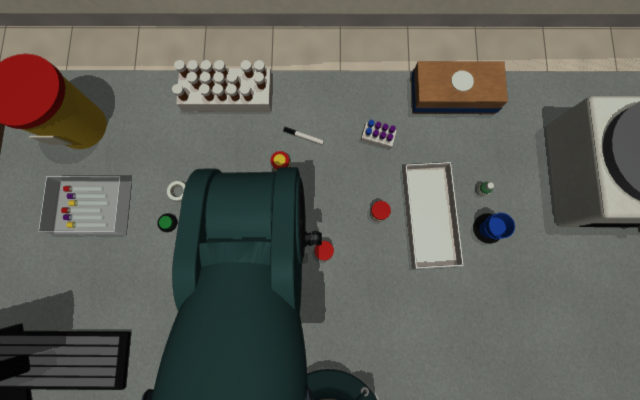

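The top view shows the two-cup stack at (498,226) over the mat at (488,228). The shift fits parallax from its height. Cup b is under the arm at wrist pixel (240,188), world about (450,149).

Emit:
drive_tool(plan=[{"dx": 1, "dy": 28, "dz": -20, "turn": -1.5, "gripper": 85}, {"dx": 1, "dy": 28, "dz": -30, "turn": 0, "gripper": 85}, {"dx": 0, "dy": 0, "dz": -30, "turn": 0, "gripper": 85}, {"dx": 0, "dy": 0, "dz": -20, "turn": 0, "gripper": 85}, {"dx": 0, "dy": 0, "dz": 0, "turn": 0, "gripper": 85}, {"dx": 0, "dy": 0, "dz": 0, "turn": 0, "gripper": 85}])

```text
time: 15.1
tcp_pos: [458.5, 102.3, 90.2]
tool_rot: [-3.121, -0.053, -0.046]
ft_force: [0.1, -0.1, 0.8]
opening: 84.9
```

```bash
python3 - <<'E'
from h import *
c=wr("blue",60);print(observe()["tool_rot"])
t=read_camera("top")
def proj(c,p):
    q=R.from_rotvec(c["attitude"]).inv().apply(np.array(p)-c["eye"]);return c["cx"]+c["fx"]*q[0]/q[2],c["cy"]+c["fy"]*q[1]/q[2]
print("expected rim 90:",proj(t,(505,-435,90)),[b for b in blobs(t["img"],"blue",300)])
s=read_camera("scene");print("scene exp",proj(s,(505,-435,90)))
cv2.imwrite("pics/s6.png",cv2.resize(s["img"][240:350,150:310],None,fx=4,fy=4))
E
```

```text
tcp [458.6 102.3  90.3] yaw 1.9 open 85.2 F [-0.5 -0.4 -0.2] t 15.2
 w blue 231 244 A11011 (169, 183, 120, 121) [455.  146.5]
[-3.12056673 -0.05320039 -0.04620422]
expected rim 90: (np.float64(502.2474114107906), np.float64(224.0576850801841)) [(497.46240421455934, 226.14846743295016, 696.0, (480, 213, 35, 27)), (450.39749155812825, 109.38205499276411, 345.5, (413, 106, 87, 7))]
scene exp (np.float64(216.52557442250594), np.float64(293.2255665396208))
```

View pics/s6.png

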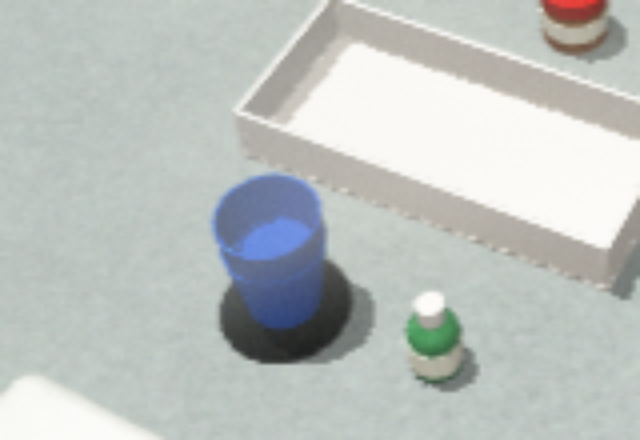

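The scene crop shows the two cups nested upright on the mat. The last move came up short in y, so I'll check the joints.

```bash
python3 - <<'E'
from h import *
o=observe();print(o["joint_pos"].round(3),o["qd"].round(3),o["effort"].round(1),o["tcp_pos"])
E
```

```text
[ 0.034  0.243 -0.487  0.809  0.02   3.141] [ 0.006  0.    -0.001 -0.006  0.001 -0.002] [ -0.3 -55.3  32.3  -0.3   0.1   0. ] [459.01006953 102.69634893  90.74214317]
```

Emit:
drive_tool(plan=[{"dx": 0, "dy": 0, "dz": 15, "turn": 0, "gripper": 85}, {"dx": 0, "dy": 10, "dz": 10, "turn": 0, "gripper": 85}, {"dx": 0, "dy": 15, "dz": 0, "turn": 0, "gripper": 85}, {"dx": 0, "dy": 0, "dz": 0, "turn": 0, "gripper": 85}])

```text
time: 15.65
tcp_pos: [461.2, 114.5, 119.2]
tool_rot: [-3.108, -0.084, -0.054]
ft_force: [0.1, -0.3, -0.6]
opening: 84.6
```

```bash
python3 - <<'E'
from h import *
o=observe();print(o["joint_pos"].round(3),o["qd"].round(3),o["effort"].round(1),o["tcp_pos"],o["tool_rot"])
E
```

```text
[ 0.053  0.219 -0.431  0.885  0.031  3.141] [-0.003 -0.01   0.01   0.008 -0.006  0.001] [  0.2 -56.3  35.1  -0.2   0.2  -0. ] [461.18512849 114.53435674 119.24501306] [-3.10833356 -0.08354978 -0.05425142]
```

Joint 6 is at its +3.14 limit, so a positive turn gives it room. I'll turn the tool by about +20° and carry on.

Emit:
drive_tool(plan=[{"dx": 0, "dy": 8, "dz": 0, "turn": 8, "gripper": 85}, {"dx": -2, "dy": 10, "dz": 0, "turn": 8, "gripper": 85}, {"dx": -2, "dy": 10, "dz": 0, "turn": 4, "gripper": 85}, {"dx": 0, "dy": 0, "dz": 0, "turn": 0, "gripper": 85}, {"dx": 0, "dy": 0, "dz": 0, "turn": 0, "gripper": 85}])

```text
time: 16.15
tcp_pos: [456.7, 144.0, 118.1]
tool_rot: [-3.037, -0.64, -0.043]
ft_force: [-0.3, -0.2, -0.6]
opening: 85.1
```

```bash
python3 - <<'E'
from h import *
c=wr("blue",60);o=observe();print(o["joint_pos"].round(3),R.from_rotvec(o["tool_rot"]).as_matrix()[:,2].round(3))
E
```

```text
tcp [456.7 143.9 118. ] yaw 23.7 open 85.2 F [-0.4  0.1 -0.1] t 16.2
 w blue 305 224 A8346 (252, 171, 106, 105) [452.5 149.3]
[ 0.11   0.233 -0.416  0.898  0.04   2.838] [ 0.02   0.043 -0.999]
```

Emit:
drive_tool(plan=[{"dx": -4, "dy": 6, "dz": -20, "turn": 0, "gripper": 85}, {"dx": 0, "dy": 0, "dz": -25, "turn": 0, "gripper": 85}, {"dx": 0, "dy": 0, "dz": -10, "turn": 0, "gripper": 85}, {"dx": 0, "dy": 0, "dz": 0, "turn": 0, "gripper": 85}, {"dx": 0, "dy": 0, "dz": 0, "turn": 0, "gripper": 85}])

```text
time: 16.7
tcp_pos: [453.5, 148.6, 62.3]
tool_rot: [-3.04, -0.627, -0.046]
ft_force: [0.3, 1.0, 0.5]
opening: 85.1
```

Emit:
drive_tool(plan=[{"dx": -1, "dy": 0, "dz": -10, "turn": 0, "gripper": 85}, {"dx": 0, "dy": 0, "dz": -5, "turn": 0, "gripper": 85}, {"dx": 0, "dy": 0, "dz": 0, "turn": 0, "gripper": 85}, {"dx": 0, "dy": 0, "dz": 0, "turn": 0, "gripper": 85}, {"dx": 0, "dy": 0, "dz": 0, "turn": 0, "gripper": 55}, {"dx": 0, "dy": 0, "dz": 0, "turn": 0, "gripper": 55}, {"dx": 0, "dy": 0, "dz": 0, "turn": 0, "gripper": 55}, {"dx": 0, "dy": 0, "dz": 0, "turn": 0, "gripper": 55}, {"dx": 0, "dy": 0, "dz": 0, "turn": 0, "gripper": 55}])

```text
time: 17.6
tcp_pos: [454.7, 148.8, 49.2]
tool_rot: [-3.041, -0.625, -0.054]
ft_force: [-0.6, -0.8, -0.9]
opening: 62.9
```

Emit:
drive_tool(plan=[{"dx": 0, "dy": 0, "dz": 20, "turn": 0, "gripper": 55}, {"dx": 0, "dy": 0, "dz": 45, "turn": 0, "gripper": 55}, {"dx": 0, "dy": 0, "dz": 45, "turn": 0, "gripper": 55}, {"dx": 4, "dy": -42, "dz": 30, "turn": 0, "gripper": 55}, {"dx": 4, "dy": -42, "dz": 10, "turn": 0, "gripper": 55}, {"dx": 4, "dy": -42, "dz": 0, "turn": 0, "gripper": 55}, {"dx": 4, "dy": -42, "dz": 0, "turn": 0, "gripper": 55}, {"dx": 4, "dy": -42, "dz": 0, "turn": 0, "gripper": 55}, {"dx": 4, "dy": -42, "dz": 0, "turn": 0, "gripper": 55}, {"dx": 4, "dy": -42, "dz": 0, "turn": 0, "gripper": 55}])

```text
time: 18.6
tcp_pos: [479.5, -150.3, 204.4]
tool_rot: [-3.039, -0.64, -0.054]
ft_force: [1.5, 1.2, -1.3]
opening: 62.3
```

Emit:
drive_tool(plan=[{"dx": 4, "dy": -42, "dz": 0, "turn": 0, "gripper": 55}, {"dx": 4, "dy": -42, "dz": 0, "turn": 0, "gripper": 55}, {"dx": 4, "dy": -42, "dz": 0, "turn": 0, "gripper": 55}, {"dx": 4, "dy": -42, "dz": 0, "turn": 0, "gripper": 55}, {"dx": 4, "dy": -42, "dz": 0, "turn": 0, "gripper": 55}, {"dx": 4, "dy": -20, "dz": 0, "turn": 0, "gripper": 55}, {"dx": 0, "dy": 0, "dz": 0, "turn": 0, "gripper": 55}, {"dx": 0, "dy": 0, "dz": 0, "turn": 0, "gripper": 55}, {"dx": 0, "dy": 0, "dz": 0, "turn": 0, "gripper": 55}])

```text
time: 19.5
tcp_pos: [501.2, -394.8, 201.3]
tool_rot: [-3.039, -0.63, -0.051]
ft_force: [-0.5, 0.7, -1.2]
opening: 62.7
```

```bash
python3 - <<'E'
from h import *
c=wr("blue",60);cv2.imwrite("pics/w7.png",c["img"]);o=observe();print(o["joint_pos"].round(3),R.from_rotvec(o["tool_rot"]).as_matrix()[:,2].round(3))
E
```

```text
tcp [ 501.3 -394.5  201.5] yaw 23.4 open 62.7 F [ 0.1 -1.3 -0.7] t 19.6
 w blue 327 261 A22934 (239, 162, 172, 191) [ 442.3 -429.7]
[-0.816  0.478  0.207  1.315  0.048  1.916] [ 0.025  0.044 -0.999]
```

View pics/w7.png

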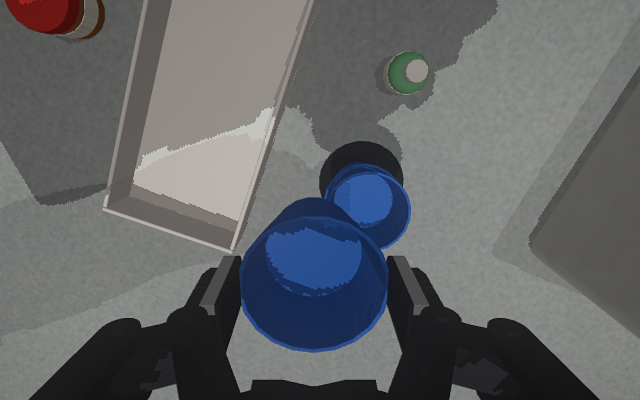

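Held rim centre is at about (313,284); the stack's upper rim is at about (368,207).

```bash
python3 - <<'E'
from h import *
c=read_camera("wrist");T=observe()["tcp_pos"];a=rim(c,313.5,284,T[2]+10.8);b=rim(c,368,207,90);print(a,b,T.round(1),"delta",b-a)
E
```

```text
[ 500.  -396.1] [ 509.7 -432.8] [ 501.4 -394.5  201.7] delta [  9.7 -36.7]
```

Emit:
drive_tool(plan=[{"dx": 3, "dy": -19, "dz": 0, "turn": 0, "gripper": 55}, {"dx": 3, "dy": -19, "dz": -10, "turn": 0, "gripper": 55}, {"dx": 0, "dy": 0, "dz": -20, "turn": 0, "gripper": 55}, {"dx": 0, "dy": 0, "dz": -10, "turn": 0, "gripper": 55}, {"dx": 0, "dy": 0, "dz": 0, "turn": 0, "gripper": 55}, {"dx": 0, "dy": 0, "dz": 0, "turn": 0, "gripper": 55}])

```text
time: 20.2
tcp_pos: [508.3, -431.6, 160.5]
tool_rot: [-3.038, -0.637, -0.052]
ft_force: [-1.1, 0.3, -1.0]
opening: 62.5
```

Emit:
drive_tool(plan=[{"dx": 0, "dy": -2, "dz": -10, "turn": 0, "gripper": 55}, {"dx": 0, "dy": 0, "dz": -15, "turn": 0, "gripper": 55}, {"dx": 0, "dy": 0, "dz": -10, "turn": 0, "gripper": 55}, {"dx": 0, "dy": 0, "dz": -6, "turn": 0, "gripper": 55}, {"dx": 0, "dy": 0, "dz": 0, "turn": 0, "gripper": 55}, {"dx": 0, "dy": 0, "dz": 0, "turn": 0, "gripper": 55}])

```text
time: 20.8
tcp_pos: [509.0, -434.0, 119.0]
tool_rot: [-3.041, -0.638, -0.055]
ft_force: [0.7, -0.7, -1.5]
opening: 62.7
```

Emit:
drive_tool(plan=[{"dx": 0, "dy": 0, "dz": -7, "turn": 0, "gripper": 55}, {"dx": 0, "dy": 0, "dz": -4, "turn": 0, "gripper": 55}, {"dx": 0, "dy": 0, "dz": -2, "turn": 0, "gripper": 55}, {"dx": 0, "dy": 0, "dz": 0, "turn": 0, "gripper": 55}])

```text
time: 21.2
tcp_pos: [509.3, -434.4, 105.8]
tool_rot: [-3.042, -0.639, -0.056]
ft_force: [-0.2, -0.2, -0.8]
opening: 62.4
```

Emit:
drive_tool(plan=[{"dx": 0, "dy": 0, "dz": 0, "turn": 0, "gripper": 70}, {"dx": 0, "dy": 0, "dz": 0, "turn": 0, "gripper": 85}, {"dx": 0, "dy": 0, "dz": 0, "turn": 0, "gripper": 85}, {"dx": 0, "dy": 0, "dz": 20, "turn": 0, "gripper": 85}, {"dx": 0, "dy": 0, "dz": 40, "turn": 0, "gripper": 85}, {"dx": 3, "dy": 20, "dz": 20, "turn": 0, "gripper": 85}, {"dx": 4, "dy": 40, "dz": 0, "turn": 0, "gripper": 85}, {"dx": 4, "dy": 40, "dz": 0, "turn": 0, "gripper": 85}, {"dx": 4, "dy": 40, "dz": 0, "turn": 0, "gripper": 85}, {"dx": 4, "dy": 40, "dz": 0, "turn": 0, "gripper": 85}])

```text
time: 22.2
tcp_pos: [527.9, -253.6, 189.3]
tool_rot: [-3.046, -0.63, -0.059]
ft_force: [0.6, 0.0, 0.2]
opening: 85.1
```

Emit:
drive_tool(plan=[{"dx": 4, "dy": 40, "dz": 0, "turn": 0, "gripper": 85}, {"dx": 4, "dy": 40, "dz": 0, "turn": 0, "gripper": 85}, {"dx": 0, "dy": 10, "dz": 0, "turn": 0, "gripper": 85}, {"dx": 0, "dy": 0, "dz": 0, "turn": 0, "gripper": 85}, {"dx": 0, "dy": 0, "dz": 0, "turn": 0, "gripper": 85}])

```text
time: 22.7
tcp_pos: [536.1, -156.5, 191.1]
tool_rot: [-3.046, -0.637, -0.063]
ft_force: [-0.0, -0.6, 0.0]
opening: 85.0
```

```bash
python3 - <<'E'
from h import *
c=wr("red",50);o=observe();print(R.from_rotvec(o["tool_rot"]).as_matrix()[:,2].round(3))
t=scan("top",("blue","red"));s=read_camera("scene")
cv2.imwrite("pics/m8.png",np.hstack([cv2.resize(t["img"][190:260,440:540],None,fx=4,fy=4),cv2.resize(s["img"][260:330,170:270],None,fx=4,fy=4)]))
E
```

```text
tcp [ 536.1 -156.8  191. ] yaw 23.6 open 85.1 F [ 0.7 -0.4 -1. ] t 22.8
 w red 96 204 A2939 (63, 175, 66, 60) [446.6   9.8]
 w red 302 163 A2898 (271, 132, 62, 62) [ 550.8 -137.1]
 w red 24 23 A2250 (0, 0, 51, 50) [564.   93.7]
[ 0.034  0.037 -0.999]
top blue px 369.5 127.1 A 64 (366, 120, 8, 15) xy@z [ 773.8 -108.5]
top blue px 420.2 97.3 A 476 (412, 72, 24, 40) xy@z [ 861.3 -250.2]
top red px 323.6 250.3 A 283 (314, 241, 20, 20) xy@z [439.3  14.8]
top red px 377.5 203.7 A 35 (372, 201, 13, 8) xy@z [ 563.  -127.5]
top red px 287.9 203.1 A 272 (279, 194, 19, 19) xy@z [563.5 110.6]
top red px 279.8 160.0 A 262 (271, 151, 19, 19) xy@z [682.3 135.6]
top red px 28.0 90.9 A 3896 (0, 54, 63, 75) xy@z [882.4 853.4]
```

View pics/m8.png

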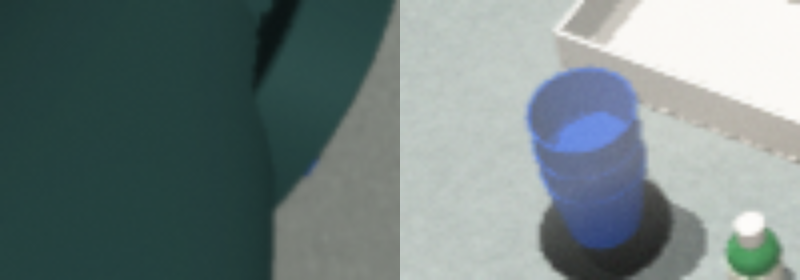

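All three cups are nested upright on the mat. Next is good jar B.

Emit:
drive_tool(plan=[{"dx": 6, "dy": 10, "dz": -20, "turn": 0, "gripper": 85}, {"dx": 6, "dy": 10, "dz": -30, "turn": 0, "gripper": 85}, {"dx": 0, "dy": 0, "dz": -30, "turn": 0, "gripper": 85}, {"dx": 0, "dy": 0, "dz": -30, "turn": 0, "gripper": 85}, {"dx": 0, "dy": 0, "dz": -10, "turn": 0, "gripper": 85}, {"dx": 0, "dy": 0, "dz": 0, "turn": 0, "gripper": 85}, {"dx": 0, "dy": 0, "dz": 0, "turn": 0, "gripper": 85}])

```text
time: 23.55
tcp_pos: [549.3, -143.7, 68.0]
tool_rot: [-3.052, -0.622, -0.067]
ft_force: [0.6, -0.2, -0.2]
opening: 85.0
```

```bash
python3 - <<'E'
from h import *
c=wr("red",50)
E
```

```text
tcp [ 549.5 -143.8   68.3] yaw 23.0 open 85.0 F [-1.   0.7  0.1] t 23.6
 w red 14 304 A1922 (0, 263, 35, 82) [457.9  -9.7]
 w red 302 240 A7665 (252, 191, 100, 98) [ 552.4 -136.3]
```

Emit:
drive_tool(plan=[{"dx": 1, "dy": 6, "dz": -8, "turn": 0, "gripper": 85}, {"dx": 0, "dy": 0, "dz": -20, "turn": 0, "gripper": 85}, {"dx": 0, "dy": 0, "dz": -14, "turn": 0, "gripper": 85}, {"dx": 0, "dy": 0, "dz": -6, "turn": 0, "gripper": 85}, {"dx": 0, "dy": 0, "dz": 0, "turn": 0, "gripper": 85}, {"dx": 0, "dy": 0, "dz": 0, "turn": 0, "gripper": 45}, {"dx": 0, "dy": 0, "dz": 0, "turn": 0, "gripper": 45}, {"dx": 0, "dy": 0, "dz": 0, "turn": 0, "gripper": 45}, {"dx": 0, "dy": 0, "dz": 0, "turn": 0, "gripper": 45}, {"dx": 0, "dy": 0, "dz": 0, "turn": 0, "gripper": 45}])

```text
time: 24.6
tcp_pos: [554.8, -138.0, 24.8]
tool_rot: [-3.058, -0.623, -0.082]
ft_force: [0.2, 0.1, -0.6]
opening: 49.8
```

Emit:
drive_tool(plan=[{"dx": 0, "dy": 0, "dz": 20, "turn": 0, "gripper": 45}, {"dx": 0, "dy": 0, "dz": 40, "turn": 0, "gripper": 45}, {"dx": 0, "dy": 0, "dz": 30, "turn": 0, "gripper": 45}, {"dx": 16, "dy": -32, "dz": 0, "turn": 0, "gripper": 45}, {"dx": 16, "dy": -32, "dz": 0, "turn": 0, "gripper": 45}, {"dx": 16, "dy": -32, "dz": 0, "turn": 0, "gripper": 45}, {"dx": 16, "dy": -32, "dz": 0, "turn": 0, "gripper": 45}, {"dx": 0, "dy": 0, "dz": 0, "turn": 0, "gripper": 45}, {"dx": 0, "dy": 0, "dz": 0, "turn": 0, "gripper": 45}])

```text
time: 25.5
tcp_pos: [619.3, -270.3, 119.2]
tool_rot: [-3.057, -0.625, -0.081]
ft_force: [-0.1, -0.3, -1.3]
opening: 49.8
```

```bash
python3 - <<'E'
from h import *
c=wr("red",50);o=observe();print(R.from_rotvec(o["tool_rot"]).as_matrix()[:,2].round(3))
E
```

```text
tcp [ 619.2 -270.2  119.2] yaw 23.1 open 50.1 F [ 0.3 -1.1 -2.1] t 25.6
 w red 314 299 A12716 (250, 236, 129, 125) [ 565.5 -293.4]
[ 0.047  0.03  -0.998]
```

Emit:
drive_tool(plan=[{"dx": 0, "dy": -1, "dz": -20, "turn": 0, "gripper": 45}, {"dx": 0, "dy": 0, "dz": -30, "turn": 0, "gripper": 45}, {"dx": 0, "dy": 0, "dz": -15, "turn": 0, "gripper": 45}, {"dx": 0, "dy": 0, "dz": -8, "turn": 0, "gripper": 45}, {"dx": 0, "dy": 0, "dz": 0, "turn": 0, "gripper": 45}, {"dx": 0, "dy": 0, "dz": 0, "turn": 0, "gripper": 45}])

```text
time: 26.15
tcp_pos: [618.0, -266.5, 46.3]
tool_rot: [-3.057, -0.631, -0.083]
ft_force: [0.3, 0.3, -1.0]
opening: 49.8
```

Emit:
drive_tool(plan=[{"dx": 0, "dy": -5, "dz": -6, "turn": 0, "gripper": 45}, {"dx": 0, "dy": 0, "dz": -6, "turn": 0, "gripper": 45}, {"dx": 0, "dy": 0, "dz": -2, "turn": 0, "gripper": 45}, {"dx": 0, "dy": 0, "dz": 0, "turn": 0, "gripper": 45}])

```text
time: 26.55
tcp_pos: [618.9, -272.4, 33.3]
tool_rot: [-3.059, -0.631, -0.086]
ft_force: [0.5, -0.6, -1.1]
opening: 49.5
```

Emit:
drive_tool(plan=[{"dx": 0, "dy": 0, "dz": -3, "turn": 0, "gripper": 45}, {"dx": 0, "dy": 0, "dz": -1, "turn": 0, "gripper": 45}, {"dx": 0, "dy": 0, "dz": 0, "turn": 0, "gripper": 60}, {"dx": 0, "dy": 0, "dz": 0, "turn": 0, "gripper": 66}, {"dx": 0, "dy": 0, "dz": 0, "turn": 0, "gripper": 66}, {"dx": 0, "dy": 0, "dz": 15, "turn": 0, "gripper": 66}, {"dx": 0, "dy": 0, "dz": 40, "turn": 0, "gripper": 66}, {"dx": 0, "dy": 0, "dz": 40, "turn": 0, "gripper": 85}, {"dx": -20, "dy": 30, "dz": 20, "turn": 0, "gripper": 85}, {"dx": -20, "dy": 40, "dz": 0, "turn": 0, "gripper": 85}])

```text
time: 27.55
tcp_pos: [579.5, -204.5, 147.4]
tool_rot: [-3.061, -0.626, -0.088]
ft_force: [0.8, 0.9, -0.7]
opening: 85.0
```

Emit:
drive_tool(plan=[{"dx": -20, "dy": 35, "dz": 10, "turn": 0, "gripper": 85}, {"dx": -22, "dy": 35, "dz": 10, "turn": 0, "gripper": 85}, {"dx": -22, "dy": 35, "dz": 0, "turn": 0, "gripper": 85}, {"dx": -22, "dy": 35, "dz": 0, "turn": 0, "gripper": 85}, {"dx": -22, "dy": 35, "dz": 0, "turn": 0, "gripper": 85}, {"dx": -15, "dy": 25, "dz": 0, "turn": 0, "gripper": 85}, {"dx": 0, "dy": 0, "dz": 0, "turn": 0, "gripper": 85}, {"dx": 0, "dy": 0, "dz": 0, "turn": 0, "gripper": 85}])

```text
time: 28.35
tcp_pos: [448.9, 5.6, 171.3]
tool_rot: [-3.062, -0.631, -0.098]
ft_force: [0.7, 0.0, -0.6]
opening: 84.9
```

```bash
python3 - <<'E'
from h import *
c=wr("red",50);o=observe();print(o["joint_pos"].round(3),R.from_rotvec(o["tool_rot"]).as_matrix()[:,2].round(3))
t=scan("top",("blue","red"))
E
```

```text
tcp [449.    5.4 171.2] yaw 23.3 open 85.2 F [-0.5 -0.6  0.8] t 28.4
 w red 301 199 A3156 (269, 167, 64, 64) [443.9  13.8]
 w red 244 11 A1383 (207, 0, 71, 28) [551.4 101.1]
[-0.194  0.124 -0.401  0.993  0.037  2.543] [ 0.058  0.026 -0.998]
top blue px 500.2 225.3 A 846 (480, 211, 40, 29) xy@z [ 505.5 -443.3]
top blue px 369.5 127.0 A 64 (366, 120, 8, 15) xy@z [ 773.9 -108.5]
top blue px 449.9 109.1 A 302 (413, 106, 87, 6) xy@z [ 826.7 -330.3]
top red px 281.5 200.7 A 44 (279, 194, 7, 15) xy@z [569.8 127.8]
top red px 431.8 185.6 A 262 (423, 177, 19, 19) xy@z [ 612.7 -273.7]
top red px 279.7 160.0 A 265 (270, 151, 20, 19) xy@z [682.4 135.9]
top red px 26.2 89.4 A 3600 (0, 54, 59, 75) xy@z [886.8 859.2]
```

Emit:
drive_tool(plan=[{"dx": -3, "dy": 5, "dz": -20, "turn": 0, "gripper": 85}, {"dx": -4, "dy": 5, "dz": -30, "turn": 0, "gripper": 85}, {"dx": 0, "dy": 0, "dz": -30, "turn": 0, "gripper": 85}, {"dx": 0, "dy": 0, "dz": -15, "turn": 0, "gripper": 85}, {"dx": 0, "dy": 0, "dz": 0, "turn": 0, "gripper": 85}, {"dx": 0, "dy": 0, "dz": 0, "turn": 0, "gripper": 85}])

```text
time: 29.05
tcp_pos: [446.6, 10.2, 73.4]
tool_rot: [-3.066, -0.619, -0.102]
ft_force: [1.2, 0.8, -0.1]
opening: 84.8
```

```bash
python3 - <<'E'
from h import *
c=wr("red",50)
E
```

```text
tcp [446.7  10.2  73.5] yaw 22.8 open 85.0 F [ 0.4 -0.8 -0.2] t 29.1
 w red 303 247 A7162 (256, 199, 96, 97) [444.8  14.4]
```

Emit:
drive_tool(plan=[{"dx": -4, "dy": 4, "dz": -10, "turn": 0, "gripper": 85}, {"dx": -1, "dy": 0, "dz": -22, "turn": 0, "gripper": 85}, {"dx": -1, "dy": 0, "dz": -14, "turn": 0, "gripper": 85}, {"dx": 0, "dy": 0, "dz": -6, "turn": 0, "gripper": 85}, {"dx": 0, "dy": 0, "dz": 0, "turn": 0, "gripper": 85}, {"dx": 0, "dy": 0, "dz": 0, "turn": 0, "gripper": 45}, {"dx": 0, "dy": 0, "dz": 0, "turn": 0, "gripper": 45}, {"dx": 0, "dy": 0, "dz": 0, "turn": 0, "gripper": 45}, {"dx": 0, "dy": 0, "dz": 0, "turn": 0, "gripper": 45}, {"dx": 0, "dy": 0, "dz": 0, "turn": 0, "gripper": 45}])

```text
time: 30.1
tcp_pos: [447.6, 11.9, 27.6]
tool_rot: [-3.071, -0.617, -0.121]
ft_force: [0.4, -0.2, -1.1]
opening: 49.9
```

Emit:
drive_tool(plan=[{"dx": 0, "dy": 0, "dz": 20, "turn": 0, "gripper": 45}, {"dx": 0, "dy": 0, "dz": 40, "turn": 0, "gripper": 45}, {"dx": 0, "dy": 0, "dz": 30, "turn": 0, "gripper": 45}, {"dx": 12, "dy": -36, "dz": 10, "turn": 0, "gripper": 45}, {"dx": 12, "dy": -36, "dz": 0, "turn": 0, "gripper": 45}, {"dx": 12, "dy": -36, "dz": 0, "turn": 0, "gripper": 45}, {"dx": 12, "dy": -36, "dz": 0, "turn": 0, "gripper": 45}, {"dx": 12, "dy": -36, "dz": 0, "turn": 0, "gripper": 45}, {"dx": 12, "dy": -36, "dz": 0, "turn": 0, "gripper": 45}, {"dx": 12, "dy": -36, "dz": 0, "turn": 0, "gripper": 45}])

```text
time: 31.1
tcp_pos: [531.1, -246.2, 133.6]
tool_rot: [-3.069, -0.628, -0.122]
ft_force: [0.4, 1.0, -0.2]
opening: 50.1
```

Emit:
drive_tool(plan=[{"dx": 6, "dy": -20, "dz": 0, "turn": 0, "gripper": 45}, {"dx": 0, "dy": 0, "dz": 0, "turn": 0, "gripper": 45}, {"dx": 0, "dy": 0, "dz": 0, "turn": 0, "gripper": 45}])

```text
time: 31.4
tcp_pos: [537.9, -271.4, 132.6]
tool_rot: [-3.071, -0.621, -0.122]
ft_force: [0.3, -0.8, -0.8]
opening: 49.9
```

Emit:
drive_tool(plan=[{"dx": 0, "dy": -6, "dz": -20, "turn": 0, "gripper": 45}, {"dx": 0, "dy": -1, "dz": -30, "turn": 0, "gripper": 45}, {"dx": 0, "dy": 0, "dz": -25, "turn": 0, "gripper": 45}, {"dx": 0, "dy": 0, "dz": -10, "turn": 0, "gripper": 45}, {"dx": 0, "dy": 0, "dz": 0, "turn": 0, "gripper": 45}, {"dx": 0, "dy": 0, "dz": 0, "turn": 0, "gripper": 45}])

```text
time: 32.0
tcp_pos: [537.3, -273.4, 47.6]
tool_rot: [-3.07, -0.628, -0.124]
ft_force: [0.1, 1.0, -0.8]
opening: 49.6
```

Emit:
drive_tool(plan=[{"dx": 0, "dy": -4, "dz": -8, "turn": 0, "gripper": 45}, {"dx": 0, "dy": 0, "dz": -5, "turn": 0, "gripper": 45}, {"dx": 0, "dy": 0, "dz": -1, "turn": 0, "gripper": 45}, {"dx": 0, "dy": 0, "dz": 0, "turn": 0, "gripper": 45}])

```text
time: 32.4
tcp_pos: [538.7, -278.4, 35.3]
tool_rot: [-3.073, -0.629, -0.128]
ft_force: [-0.3, 0.2, -0.9]
opening: 49.9
```

Emit:
drive_tool(plan=[{"dx": 0, "dy": 0, "dz": -2, "turn": 0, "gripper": 45}, {"dx": 0, "dy": 0, "dz": -1, "turn": 0, "gripper": 45}, {"dx": 0, "dy": 0, "dz": 0, "turn": 0, "gripper": 60}, {"dx": 0, "dy": 0, "dz": 0, "turn": 0, "gripper": 66}, {"dx": 0, "dy": 0, "dz": 0, "turn": 0, "gripper": 66}, {"dx": 0, "dy": 0, "dz": 15, "turn": 0, "gripper": 66}, {"dx": 0, "dy": 0, "dz": 40, "turn": 0, "gripper": 66}, {"dx": 0, "dy": 0, "dz": 40, "turn": 0, "gripper": 85}, {"dx": 3, "dy": 30, "dz": 20, "turn": 0, "gripper": 85}, {"dx": 3, "dy": 40, "dz": 0, "turn": 0, "gripper": 85}])

```text
time: 33.4
tcp_pos: [544.3, -210.1, 151.2]
tool_rot: [-3.075, -0.622, -0.129]
ft_force: [0.6, 1.0, 0.7]
opening: 84.8
```

Emit:
drive_tool(plan=[{"dx": 3, "dy": 40, "dz": 5, "turn": 0, "gripper": 85}, {"dx": 3, "dy": 40, "dz": 5, "turn": 0, "gripper": 85}, {"dx": 3, "dy": 40, "dz": 5, "turn": 0, "gripper": 85}, {"dx": 3, "dy": 40, "dz": 0, "turn": 0, "gripper": 85}, {"dx": 3, "dy": 40, "dz": 0, "turn": 0, "gripper": 85}, {"dx": 3, "dy": 40, "dz": 0, "turn": 0, "gripper": 85}, {"dx": 0, "dy": 30, "dz": 0, "turn": 0, "gripper": 85}, {"dx": 0, "dy": 15, "dz": 0, "turn": 0, "gripper": 85}, {"dx": 0, "dy": 0, "dz": 0, "turn": 0, "gripper": 85}, {"dx": 0, "dy": 0, "dz": 0, "turn": 0, "gripper": 85}])

```text
time: 34.4
tcp_pos: [561.9, 89.8, 170.0]
tool_rot: [-3.075, -0.627, -0.138]
ft_force: [0.1, -0.5, -0.7]
opening: 85.1
```

```bash
python3 - <<'E'
from h import *
c=wr("red",50);o=observe();print(o["joint_pos"].round(3),R.from_rotvec(o["tool_rot"]).as_matrix()[:,2].round(3))
t=scan("top",("blue","red"))
E
```

```text
tcp [561.9  89.6 170. ] yaw 23.1 open 85.0 F [0.3 0.1 0.4] t 34.5
 w red 288 184 A3258 (256, 152, 65, 65) [567.9 110.5]
 w red 319 25 A3398 (283, 0, 72, 58) [680.5 133.4]
[ 0.006  0.302 -0.166  1.017  0.017  2.746] [ 0.086  0.018 -0.996]
top blue px 500.0 225.4 A 850 (479, 211, 41, 29) xy@z [ 505.4 -442.9]
top blue px 369.5 127.0 A 64 (366, 120, 8, 15) xy@z [ 773.9 -108.5]
top blue px 442.6 97.8 A 1787 (412, 72, 88, 40) xy@z [ 860.  -311.9]
top red px 435.1 215.3 A 278 (426, 206, 20, 19) xy@z [ 532.6 -278.7]
top red px 431.7 185.8 A 268 (423, 177, 19, 19) xy@z [ 612.4 -273.3]
top red px 27.0 90.5 A 3767 (0, 54, 60, 75) xy@z [883.5 856.4]
```

Tool tilt is slowly ratcheting outward and is now 5°. A half turn of the tool gives the same grasp and flips the tilt, so further ratcheting will bring it back towards zero.

Emit:
drive_tool(plan=[{"dx": 0, "dy": 2, "dz": 0, "turn": 8.5, "gripper": 85}, {"dx": 0, "dy": 2, "dz": 0, "turn": 8.5, "gripper": 85}, {"dx": 0, "dy": 2, "dz": 0, "turn": 8.5, "gripper": 85}, {"dx": 0, "dy": 2, "dz": 0, "turn": 8.5, "gripper": 85}, {"dx": 0, "dy": 2, "dz": 0, "turn": 8.5, "gripper": 85}, {"dx": 0, "dy": 2, "dz": 0, "turn": 8.5, "gripper": 85}, {"dx": 0, "dy": 2, "dz": 0, "turn": 8.5, "gripper": 85}, {"dx": 0, "dy": 2, "dz": 0, "turn": 8.5, "gripper": 85}, {"dx": 0, "dy": 2, "dz": 0, "turn": 8.5, "gripper": 85}, {"dx": 0, "dy": 2, "dz": 0, "turn": 8.5, "gripper": 85}])

```text
time: 35.5
tcp_pos: [562.9, 98.4, 170.4]
tool_rot: [-1.789, -2.507, -0.1]
ft_force: [-0.6, -0.1, 0.3]
opening: 85.1
```

Emit:
drive_tool(plan=[{"dx": 0, "dy": 0, "dz": 0, "turn": 8.5, "gripper": 85}, {"dx": 0, "dy": 0, "dz": 0, "turn": 8.5, "gripper": 85}, {"dx": 0, "dy": 0, "dz": 0, "turn": 8.5, "gripper": 85}, {"dx": 0, "dy": 0, "dz": 0, "turn": 8.5, "gripper": 85}, {"dx": 0, "dy": 0, "dz": 0, "turn": 8.5, "gripper": 85}, {"dx": 0, "dy": 0, "dz": 0, "turn": 8.5, "gripper": 85}, {"dx": 0, "dy": 0, "dz": 0, "turn": 8.5, "gripper": 85}, {"dx": 0, "dy": 0, "dz": 0, "turn": 0, "gripper": 85}])

```text
time: 36.3
tcp_pos: [564.4, 89.0, 170.0]
tool_rot: [-0.287, -3.043, -0.04]
ft_force: [-0.3, 0.1, 0.8]
opening: 85.4
```

```bash
python3 - <<'E'
from h import *
c=wr("red",50);cv2.imwrite("pics/w9.png",c["img"]);o=observe();print(o["joint_pos"].round(3),R.from_rotvec(o["tool_rot"]).as_matrix()[:,2].round(3),c["eye"])
E
```

```text
tcp [564.4  89.  170. ] yaw 169.0 open 85.0 F [-0.5 -0.8  0.3] t 36.4
 w red 390 320 A2726 (361, 290, 60, 60) [680.7 134.3]
 w red 338 195 A3195 (307, 163, 64, 65) [564.5 109.8]
[-0.004  0.423  0.024  1.255  0.034  0.188] [-0.082  0.035 -0.996] [495.48741966  99.02977035 318.31978387]
```

Emit:
drive_tool(plan=[{"dx": -1, "dy": 10, "dz": -20, "turn": 3, "gripper": 85}, {"dx": -1, "dy": 10, "dz": -30, "turn": 3, "gripper": 85}, {"dx": -1, "dy": 1, "dz": -30, "turn": 0, "gripper": 85}, {"dx": 0, "dy": 0, "dz": -15, "turn": 0, "gripper": 85}, {"dx": 0, "dy": 0, "dz": 0, "turn": 0, "gripper": 85}, {"dx": 0, "dy": 0, "dz": 0, "turn": 0, "gripper": 85}])

```text
time: 36.95
tcp_pos: [562.1, 107.3, 73.2]
tool_rot: [-0.178, -3.053, -0.036]
ft_force: [0.1, 0.4, -0.1]
opening: 85.1
```

```bash
python3 - <<'E'
from h import *
c=wr("red",50);o=observe();print(R.from_rotvec(o["tool_rot"]).as_matrix()[:,2].round(3))
E
```

```text
tcp [562.2 107.3  73.4] yaw 173.4 open 84.9 F [-0.4  1.1 -0. ] t 37.0
 w red 320 249 A7166 (272, 201, 97, 96) [563.3 110.2]
[-0.081  0.028 -0.996]
```

Emit:
drive_tool(plan=[{"dx": -2, "dy": 3, "dz": -10, "turn": 0, "gripper": 85}, {"dx": -1, "dy": 0, "dz": -22, "turn": 0, "gripper": 85}, {"dx": -1, "dy": 0, "dz": -14, "turn": 0, "gripper": 85}, {"dx": 0, "dy": 0, "dz": -6, "turn": 0, "gripper": 85}, {"dx": 0, "dy": 0, "dz": 0, "turn": 0, "gripper": 85}, {"dx": 0, "dy": 0, "dz": 0, "turn": 0, "gripper": 45}, {"dx": 0, "dy": 0, "dz": 0, "turn": 0, "gripper": 45}, {"dx": 0, "dy": 0, "dz": 0, "turn": 0, "gripper": 45}, {"dx": 0, "dy": 0, "dz": 0, "turn": 0, "gripper": 45}, {"dx": 0, "dy": 0, "dz": 0, "turn": 0, "gripper": 45}])

```text
time: 38.0
tcp_pos: [561.6, 110.6, 24.5]
tool_rot: [-0.187, -3.063, -0.038]
ft_force: [0.1, 1.7, -1.1]
opening: 49.7
```

Emit:
drive_tool(plan=[{"dx": 0, "dy": 0, "dz": 20, "turn": 0, "gripper": 45}, {"dx": 0, "dy": 0, "dz": 40, "turn": 0, "gripper": 45}, {"dx": 0, "dy": 0, "dz": 40, "turn": 0, "gripper": 45}, {"dx": -11, "dy": -39, "dz": 0, "turn": 0, "gripper": 45}, {"dx": -11, "dy": -39, "dz": 0, "turn": 0, "gripper": 45}, {"dx": -11, "dy": -39, "dz": 0, "turn": 0, "gripper": 45}, {"dx": -11, "dy": -39, "dz": 0, "turn": 0, "gripper": 45}, {"dx": -11, "dy": -39, "dz": 0, "turn": 0, "gripper": 45}, {"dx": -11, "dy": -39, "dz": 0, "turn": 0, "gripper": 45}, {"dx": -11, "dy": -39, "dz": 0, "turn": 0, "gripper": 45}])

```text
time: 39.0
tcp_pos: [481.6, -167.6, 129.4]
tool_rot: [-0.175, -3.067, -0.036]
ft_force: [0.3, -0.5, -2.2]
opening: 50.2
```

Emit:
drive_tool(plan=[{"dx": -11, "dy": -39, "dz": 0, "turn": 0, "gripper": 45}, {"dx": -11, "dy": -39, "dz": 0, "turn": 0, "gripper": 45}, {"dx": -8, "dy": -24, "dz": 0, "turn": 0, "gripper": 45}, {"dx": 0, "dy": 0, "dz": 0, "turn": 0, "gripper": 45}, {"dx": 0, "dy": 0, "dz": 0, "turn": 0, "gripper": 45}])

```text
time: 39.5
tcp_pos: [448.2, -278.3, 129.8]
tool_rot: [-0.184, -3.067, -0.035]
ft_force: [-0.1, 1.2, -0.3]
opening: 49.9
```

Emit:
drive_tool(plan=[{"dx": 2, "dy": -3, "dz": -20, "turn": 0, "gripper": 45}, {"dx": 2, "dy": -1, "dz": -30, "turn": 0, "gripper": 45}, {"dx": 0, "dy": 0, "dz": -25, "turn": 0, "gripper": 45}, {"dx": 0, "dy": 0, "dz": -10, "turn": 0, "gripper": 45}, {"dx": 0, "dy": 0, "dz": 0, "turn": 0, "gripper": 45}, {"dx": 0, "dy": 0, "dz": 0, "turn": 0, "gripper": 45}])

```text
time: 40.1
tcp_pos: [454.6, -278.3, 44.2]
tool_rot: [-0.177, -3.07, -0.034]
ft_force: [-0.4, -0.7, 0.1]
opening: 49.6
```

Emit:
drive_tool(plan=[{"dx": -1, "dy": -4, "dz": -8, "turn": 0, "gripper": 45}, {"dx": 0, "dy": 0, "dz": -5, "turn": 0, "gripper": 45}, {"dx": 0, "dy": 0, "dz": -1, "turn": 0, "gripper": 45}, {"dx": 0, "dy": 0, "dz": 0, "turn": 0, "gripper": 45}])

```text
time: 40.5
tcp_pos: [454.8, -283.3, 31.6]
tool_rot: [-0.176, -3.074, -0.03]
ft_force: [-0.0, -0.5, -0.8]
opening: 50.0
```

Emit:
drive_tool(plan=[{"dx": 0, "dy": 0, "dz": -2, "turn": 0, "gripper": 45}, {"dx": 0, "dy": 0, "dz": 0, "turn": 0, "gripper": 45}, {"dx": 0, "dy": 0, "dz": 0, "turn": 0, "gripper": 60}, {"dx": 0, "dy": 0, "dz": 0, "turn": 0, "gripper": 66}, {"dx": 0, "dy": 0, "dz": 0, "turn": 0, "gripper": 66}, {"dx": 0, "dy": 0, "dz": 15, "turn": 0, "gripper": 66}, {"dx": 0, "dy": 0, "dz": 40, "turn": 0, "gripper": 66}, {"dx": 0, "dy": 0, "dz": 40, "turn": 0, "gripper": 85}, {"dx": 16, "dy": 30, "dz": 20, "turn": 0, "gripper": 85}, {"dx": 20, "dy": 40, "dz": 10, "turn": 0, "gripper": 85}])

```text
time: 41.5
tcp_pos: [489.3, -214.4, 158.4]
tool_rot: [-0.186, -3.072, -0.031]
ft_force: [0.0, -0.8, -1.1]
opening: 84.9
```

Emit:
drive_tool(plan=[{"dx": 22, "dy": 38, "dz": 0, "turn": 0, "gripper": 85}, {"dx": 22, "dy": 38, "dz": 0, "turn": 0, "gripper": 85}, {"dx": 22, "dy": 38, "dz": 0, "turn": 0, "gripper": 85}, {"dx": 22, "dy": 38, "dz": 0, "turn": 0, "gripper": 85}, {"dx": 22, "dy": 38, "dz": 0, "turn": 0, "gripper": 85}, {"dx": 22, "dy": 38, "dz": 0, "turn": 0, "gripper": 85}, {"dx": 22, "dy": 38, "dz": 0, "turn": 0, "gripper": 85}, {"dx": 15, "dy": 30, "dz": 0, "turn": 0, "gripper": 85}, {"dx": 0, "dy": 0, "dz": 0, "turn": 0, "gripper": 85}, {"dx": 0, "dy": 0, "dz": 0, "turn": 0, "gripper": 85}])

```text
time: 42.5
tcp_pos: [665.6, 99.1, 161.2]
tool_rot: [-0.181, -3.078, -0.029]
ft_force: [-0.4, -0.5, 0.3]
opening: 85.0
```

```bash
python3 - <<'E'
from h import *
c=wr("red",50);o=observe();print(o["joint_pos"].round(3),R.from_rotvec(o["tool_rot"]).as_matrix()[:,2].round(3))
t=scan("top",("blue","red"))
E
```

```text
tcp [665.4  98.9 161.2] yaw 173.3 open 85.2 F [-0.5  0.9  0. ] t 42.5
 w red 361 216 A3334 (329, 183, 66, 66) [683.1 134.7]
[0.017 0.588 0.294 1.334 0.023 0.134] [-0.057  0.022 -0.998]
top blue px 499.9 225.4 A 856 (479, 211, 41, 29) xy@z [ 505.4 -442.7]
top blue px 369.5 127.0 A 64 (366, 120, 8, 15) xy@z [ 773.9 -108.5]
top blue px 442.6 97.8 A 1787 (412, 72, 88, 40) xy@z [ 860.  -311.9]
top red px 438.2 243.5 A 288 (429, 234, 20, 20) xy@z [ 458.3 -283.2]
top red px 434.8 215.2 A 282 (425, 206, 21, 19) xy@z [ 532.7 -278. ]
top red px 431.5 185.8 A 274 (422, 177, 20, 19) xy@z [ 612.3 -272.7]
top red px 27.9 90.9 A 3884 (0, 54, 62, 75) xy@z [882.4 853.7]
```

Emit:
drive_tool(plan=[{"dx": 8, "dy": 18, "dz": -10, "turn": 0, "gripper": 85}, {"dx": 8, "dy": 18, "dz": -30, "turn": 0, "gripper": 85}, {"dx": 0, "dy": 0, "dz": -30, "turn": 0, "gripper": 85}, {"dx": 0, "dy": 0, "dz": -15, "turn": 0, "gripper": 85}, {"dx": 0, "dy": 0, "dz": 0, "turn": 0, "gripper": 85}, {"dx": 0, "dy": 0, "dz": 0, "turn": 0, "gripper": 85}])

```text
time: 43.2
tcp_pos: [681.8, 133.0, 73.8]
tool_rot: [-0.194, -3.079, -0.03]
ft_force: [-0.5, 0.5, -0.1]
opening: 85.1
```

```bash
python3 - <<'E'
from h import *
c=wr("red",50)
E
```

```text
tcp [681.9 132.9  74. ] yaw 172.8 open 85.2 F [ 0.7 -0.2 -0. ] t 43.2
 w red 320 246 A7128 (272, 199, 97, 95) [682.5 135.8]
```

Emit:
drive_tool(plan=[{"dx": -1, "dy": 3, "dz": -10, "turn": 0, "gripper": 85}, {"dx": -1, "dy": 0, "dz": -22, "turn": 0, "gripper": 85}, {"dx": 0, "dy": 0, "dz": -14, "turn": 0, "gripper": 85}, {"dx": 0, "dy": 0, "dz": -6, "turn": 0, "gripper": 85}, {"dx": 0, "dy": 0, "dz": 0, "turn": 0, "gripper": 85}, {"dx": 0, "dy": 0, "dz": 0, "turn": 0, "gripper": 45}, {"dx": 0, "dy": 0, "dz": 0, "turn": 0, "gripper": 45}, {"dx": 0, "dy": 0, "dz": 0, "turn": 0, "gripper": 45}, {"dx": 0, "dy": 0, "dz": 0, "turn": 0, "gripper": 45}, {"dx": 0, "dy": 0, "dz": 0, "turn": 0, "gripper": 45}])

```text
time: 44.25
tcp_pos: [683.0, 136.3, 25.7]
tool_rot: [-0.196, -3.089, -0.032]
ft_force: [0.4, -0.3, -1.1]
opening: 49.8
```

Emit:
drive_tool(plan=[{"dx": 0, "dy": 0, "dz": 20, "turn": 0, "gripper": 45}, {"dx": 0, "dy": 0, "dz": 40, "turn": 0, "gripper": 45}, {"dx": 0, "dy": 0, "dz": 40, "turn": 0, "gripper": 45}, {"dx": -28, "dy": 26, "dz": 10, "turn": 0, "gripper": 45}, {"dx": -28, "dy": 26, "dz": 0, "turn": 0, "gripper": 45}, {"dx": -28, "dy": 26, "dz": 0, "turn": 0, "gripper": 45}, {"dx": -28, "dy": 26, "dz": 0, "turn": 0, "gripper": 45}, {"dx": -28, "dy": 26, "dz": 0, "turn": 0, "gripper": 45}, {"dx": 0, "dy": 0, "dz": 0, "turn": 0, "gripper": 45}, {"dx": 0, "dy": 0, "dz": 0, "turn": 0, "gripper": 45}])

```text
time: 45.25
tcp_pos: [537.3, 269.5, 140.3]
tool_rot: [-0.199, -3.09, -0.034]
ft_force: [0.6, -0.6, -1.0]
opening: 49.8
```

```bash
python3 - <<'E'
from h import *
c=wr("yellow",60);cv2.imwrite("pics/w10.png",c["img"])
E
```

```text
tcp [537.4 269.4 140.3] yaw 172.6 open 50.3 F [-0.6 -0.  -0.2] t 45.3
 w yellow 258 339 A504 (246, 319, 31, 33) [632.1 215.9]
 w yellow 314 304 A4616 (273, 268, 82, 73) [608.2 261.1]
 w yellow 316 177 A42028 (188, 63, 234, 236) [514.7 274.8]
```

View pics/w10.png

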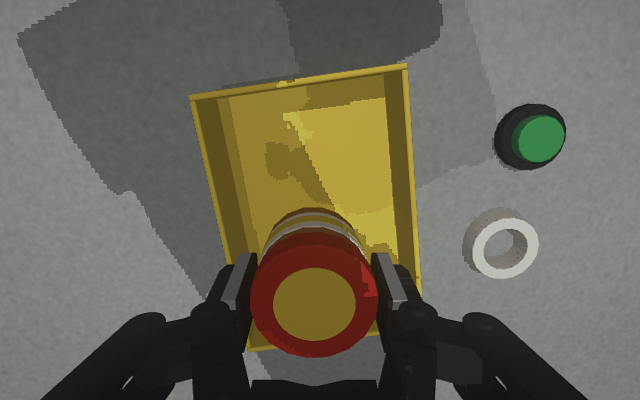

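The reject jar is held above the bin, centred in y. The button is visible at (540,138) and the tape at (505,245). I'll lower it.

Emit:
drive_tool(plan=[{"dx": 2, "dy": -2, "dz": -20, "turn": 0, "gripper": 45}, {"dx": 0, "dy": 0, "dz": -30, "turn": 0, "gripper": 45}, {"dx": 0, "dy": 0, "dz": -30, "turn": 0, "gripper": 45}, {"dx": 0, "dy": 0, "dz": -15, "turn": 0, "gripper": 45}, {"dx": 0, "dy": 0, "dz": 0, "turn": 0, "gripper": 45}, {"dx": 0, "dy": 0, "dz": 0, "turn": 0, "gripper": 45}])

```text
time: 45.9
tcp_pos: [544.9, 263.3, 42.5]
tool_rot: [-0.21, -3.093, -0.035]
ft_force: [0.0, 0.5, -0.7]
opening: 49.8
```

Emit:
drive_tool(plan=[{"dx": -1, "dy": 2, "dz": -6, "turn": 0, "gripper": 45}, {"dx": 0, "dy": 0, "dz": -4, "turn": 0, "gripper": 45}, {"dx": 0, "dy": 0, "dz": -1, "turn": 0, "gripper": 45}, {"dx": 0, "dy": 0, "dz": 0, "turn": 0, "gripper": 60}, {"dx": 0, "dy": 0, "dz": 0, "turn": 0, "gripper": 66}, {"dx": 0, "dy": 0, "dz": 0, "turn": 0, "gripper": 66}, {"dx": 0, "dy": 0, "dz": 15, "turn": 0, "gripper": 66}, {"dx": 0, "dy": 0, "dz": 40, "turn": 0, "gripper": 66}, {"dx": 0, "dy": 0, "dz": 40, "turn": 0, "gripper": 30}, {"dx": 0, "dy": 0, "dz": 20, "turn": 0, "gripper": 0}])

```text
time: 46.9
tcp_pos: [544.0, 265.0, 150.4]
tool_rot: [-0.21, -3.092, -0.035]
ft_force: [0.4, 0.2, -0.1]
opening: 37.7
```

```bash
python3 - <<'E'
from h import *
c=wr("green",20,1000)
t=scan("top");s=scan("scene",("red","blue","green"))
cv2.imwrite("pics/f.png",np.vstack([t["img"][130:280,140:540],s["img"][130:340,180:580]]))
E
```

```text
tcp [544.8 265.3 152.6] yaw 172.2 open 30.1 F [ 0.  -0.5  2.6] t 47.0
 w green 535 125 A1836 (510, 103, 52, 46) [516.9 443.3]
top red px 438.2 243.5 A 288 (429, 234, 20, 20) xy@z [ 458.3 -283.2]
top red px 434.8 215.2 A 282 (425, 206, 21, 19) xy@z [ 532.7 -278. ]
top red px 230.1 210.9 A 191 (221, 204, 19, 15) xy@z [541.8 263.6]
top red px 431.5 185.8 A 274 (422, 177, 20, 19) xy@z [ 612.3 -272.7]
top red px 27.2 90.6 A 3798 (0, 54, 60, 75) xy@z [883.2 855.7]
top blue px 499.9 225.4 A 856 (479, 211, 41, 29) xy@z [ 505.4 -442.7]
top blue px 369.5 126.9 A 62 (366, 120, 8, 15) xy@z [ 774.3 -108.5]
top blue px 442.6 97.8 A 1787 (412, 72, 88, 40) xy@z [ 860.  -311.9]
top yellow px 229.3 209.7 A 54 (224, 206, 11, 8) xy@z [545.  265.8]
top yellow px 229.2 211.2 A 3709 (199, 174, 58, 73) xy@z [541.  265.9]
top yellow px 43.1 128.1 A 288 (25, 117, 29, 19) xy@z [771.7 794.8]
top yellow px 70.5 89.9 A 182 (64, 78, 19, 21) xy@z [885.7 733.2]
top green px 484.5 187.9 A 47 (481, 183, 9, 10) xy@z [ 611.7 -422.5]
scene red px 288.7 275.4 A 196 (280, 268, 18, 15) xy@z [ 614.  -275.2]
scene red px 262.
[... 195 characters left out ...]
cene red px 464.2 83.1 A 1068 (440, 70, 50, 27) xy@z [ 751.5 1076. ]
scene blue px 348.3 390.4 A 237 (331, 379, 42, 21) xy@z [ 886.5 -496.1]
scene blue px 221.0 316.1 A 122 (213, 311, 17, 11) xy@z [ 538.2 -468.5]
scene blue px 215.3 292.8 A 137 (203, 288, 25, 10) xy@z [ 483.8 -418. ]
scene blue px 11.9 154.2 A 374 (0, 142, 27, 27) xy@z [-505.5 -258.3]
scene blue px 38.4 88.3 A 4636 (0, 41, 81, 97) xy@z [-848.1  117.4]
scene blue px 78.6 64.6 A 3356 (31, 26, 84, 91) xy@z [-890.1  367. ]
scene blue px 107.0 4.2 A 232 (94, 0, 37, 13) xy@z [-1432.5  1058.9]
scene green px 257.9 323.0 A 78 (252, 318, 12, 10) xy@z [ 613.9 -427.1]
scene green px 361.5 144.0 A 46 (357, 141, 10, 7) xy@z [526.4 423.7]
```

View pics/f.png

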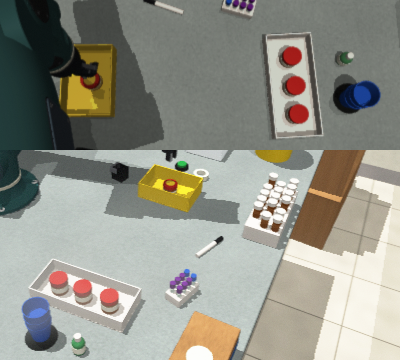

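The tray holds three standing jars, the bin holds the reject, and the stack stands on the mat. Nothing else is left on the work area. Now the button, with the fingers shut.

Emit:
drive_tool(plan=[{"dx": -5, "dy": 35, "dz": 0, "turn": 0, "gripper": 0}, {"dx": -6, "dy": 35, "dz": 0, "turn": 0, "gripper": 0}, {"dx": -6, "dy": 35, "dz": 0, "turn": 0, "gripper": 0}, {"dx": -6, "dy": 35, "dz": 0, "turn": 0, "gripper": 0}, {"dx": -5, "dy": 25, "dz": 0, "turn": 0, "gripper": 0}, {"dx": 0, "dy": 0, "dz": 0, "turn": 0, "gripper": 0}, {"dx": 0, "dy": 0, "dz": 0, "turn": 0, "gripper": 0}])

```text
time: 47.75
tcp_pos: [512.1, 434.0, 140.4]
tool_rot: [-0.213, -3.084, -0.026]
ft_force: [-0.2, -1.0, 0.4]
opening: 0.1
```

```bash
python3 - <<'E'
from h import *
c=wr("green",20,500);b=max(blobs(c["img"],"green",500),key=lambda b:b[2])
t=read_camera("top");s=read_camera("scene")
o=observe();print(R.from_rotvec(o["tool_rot"]).as_matrix()[:,2].round(3))
print(tri([(c,*b[:2]),(t,165.1,221.8)]),tri([(c,*b[:2]),(s,361.5,144)]),tri([(c,*b[:2]),(s,361.5,144),(t,165.1,221.8)]))
for u in((b[3][0]+b[3][2]/2),): print(b, b[3][2]/c["fx"])
E
```

```text
tcp [512.1 433.8 140.3] yaw 172.1 open -0.1 F [-0.2  0.9 -0.1] t 47.8
 w green 328 198 A1562 (306, 176, 45, 45) [516.5 445.8]
[-0.048  0.021 -0.999]
(array([515.32704556, 445.65617788,  23.45114877]), [0.2, 0.2]) (array([518.11720412, 445.81730795,  14.44973672]), [0.1, 0.1]) (array([517.32777158, 447.24998833,  14.61818246]), [1.6, 1.1, 2.3])
(328.23061333333334, 198.11968, 1562.5, (306, 176, 45, 45)) 0.12647137290655008
```

Emit:
drive_tool(plan=[{"dx": 3, "dy": 7, "dz": -20, "turn": 0, "gripper": 0}, {"dx": 2, "dy": 7, "dz": -30, "turn": 0, "gripper": 0}, {"dx": 0, "dy": 0, "dz": -20, "turn": 0, "gripper": 0}, {"dx": 0, "dy": 0, "dz": -10, "turn": 0, "gripper": 0}, {"dx": 0, "dy": 0, "dz": 0, "turn": 0, "gripper": 0}, {"dx": 0, "dy": 0, "dz": 0, "turn": 0, "gripper": 0}])

```text
time: 48.5
tcp_pos: [520.7, 442.7, 60.9]
tool_rot: [-0.226, -3.087, -0.03]
ft_force: [-0.0, 0.7, 0.4]
opening: 0.5
```

Emit:
drive_tool(plan=[{"dx": -4, "dy": 5, "dz": -10, "turn": 0, "gripper": 0}, {"dx": -1, "dy": 0, "dz": -10, "turn": 0, "gripper": 0}, {"dx": 0, "dy": 0, "dz": -8, "turn": 0, "gripper": 0}, {"dx": 0, "dy": 0, "dz": 0, "turn": 0, "gripper": 0}])

```text
time: 48.9
tcp_pos: [516.2, 448.4, 33.0]
tool_rot: [-0.226, -3.089, -0.033]
ft_force: [-0.6, 0.4, -0.5]
opening: -0.2
```

Emit:
drive_tool(plan=[{"dx": 0, "dy": -1, "dz": -5, "turn": 0, "gripper": 0}, {"dx": 0, "dy": 0, "dz": -4, "turn": 0, "gripper": 0}, {"dx": 0, "dy": 0, "dz": 0, "turn": 0, "gripper": 0}])

```text
time: 49.2
tcp_pos: [516.2, 447.4, 23.3]
tool_rot: [-0.226, -3.089, -0.033]
ft_force: [0.4, -0.6, -0.0]
opening: -0.2
```

Emit:
drive_tool(plan=[{"dx": 0, "dy": 0, "dz": -3, "turn": 0, "gripper": 0}, {"dx": 0, "dy": 0, "dz": -1, "turn": 0, "gripper": 0}])

```text
time: 49.4
tcp_pos: [516.6, 447.6, 19.5]
tool_rot: [-0.226, -3.09, -0.034]
ft_force: [-1.7, -0.3, 2.8]
opening: 0.0
```

Emit:
drive_tool(plan=[{"dx": 0, "dy": 0, "dz": -2, "turn": 0, "gripper": 0}, {"dx": 0, "dy": 0, "dz": -2, "turn": 0, "gripper": 0}])

```text
time: 49.6
tcp_pos: [516.6, 447.6, 15.9]
tool_rot: [-0.226, -3.09, -0.034]
ft_force: [-2.8, -2.5, 17.7]
opening: -0.3
```

The force rose to 17.7 N at the stop, against the 5 N needed, so the button was fully down. I'll release it and back off.

Emit:
drive_tool(plan=[{"dx": 0, "dy": 0, "dz": 10, "turn": 0, "gripper": 0}, {"dx": 0, "dy": 0, "dz": 30, "turn": 0, "gripper": 0}, {"dx": 0, "dy": 0, "dz": 40, "turn": 0, "gripper": 0}, {"dx": 0, "dy": 0, "dz": 40, "turn": 0, "gripper": 0}, {"dx": -30, "dy": 0, "dz": 20, "turn": 0, "gripper": 0}, {"dx": -30, "dy": 0, "dz": 20, "turn": 0, "gripper": 0}, {"dx": -30, "dy": 0, "dz": 10, "turn": 0, "gripper": 0}, {"dx": 0, "dy": 0, "dz": 0, "turn": 0, "gripper": 0}, {"dx": 0, "dy": 0, "dz": 0, "turn": 0, "gripper": 0}])

```text
time: 50.5
tcp_pos: [423.6, 446.8, 195.1]
tool_rot: [-0.228, -3.092, -0.038]
ft_force: [-0.1, -0.2, -0.6]
opening: -0.1
```

```bash
python3 - <<'E'
from h import *
t=scan("top",("red","blue","green"));s=scan("scene",("red","green"))
o=observe();print(o["tcp_pos"],o["ft_force"].round(1))
cv2.imwrite("pics/g.png",np.vstack([t["img"][130:310,140:540],s["img"][120:340,180:580]]))
E
```

```text
top red px 438.2 243.5 A 288 (429, 234, 20, 20) xy@z [ 458.3 -283.3]
top red px 435.3 215.1 A 274 (426, 206, 20, 19) xy@z [ 533.  -279.2]
top red px 229.7 209.0 A 268 (220, 200, 20, 19) xy@z [546.8 265. ]
top red px 431.8 185.6 A 261 (423, 177, 19, 19) xy@z [ 612.9 -273.8]
top red px 26.2 88.8 A 3540 (0, 54, 59, 74) xy@z [888.7 859.5]
top blue px 500.2 225.3 A 845 (480, 211, 40, 29) xy@z [ 505.5 -443.3]
top blue px 369.5 127.0 A 64 (366, 120, 8, 15) xy@z [ 773.9 -108.5]
top blue px 452.3 109.6 A 312 (414, 107, 86, 6) xy@z [ 825.2 -337. ]
top green px 165.2 222.0 A 128 (159, 216, 14, 13) xy@z [513.9 442.4]
top green px 484.5 187.9 A 47 (481, 183, 9, 10) xy@z [ 611.7 -422.5]
scene red px 288.7 275.3 A 198 (280, 268, 18, 15) xy@z [ 614. -275.]
scene red px 262.1 266.0 A 176 (254, 259, 17, 14) xy@z [ 534.1 -280.3]
scene red px 240.5 258.6 A 175 (232, 252, 18, 14) xy@z [ 467.5 -285.3]
scene red px 349.7 164.5 A 122 (343, 159, 14, 12) xy@z [551.3 256.6]
scene red px 464.4 83.2 A 1081 (440, 70, 51, 28) xy@z [ 752.5 1075.4]
scene green px 257.8 323.0 A 78 (252, 318, 12, 11) xy@z [ 613.8 -427.4]
scene green px 361.6 144.0 A 45 (357, 141, 10, 7) xy@z [526.5 423.5]
[424.12134918 446.66278317 194.43772579] [ 0.3  0.2 -0.2]
```

View pics/g.png

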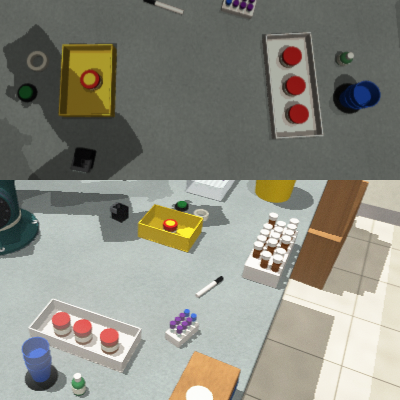

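Between the top and scene pictures the near tray jar moved about 8 mm, which is probably the announced knock. I'll let a second pass and re-check before handing in.

Emit:
drive_tool(plan=[{"dx": 0, "dy": 0, "dz": 0, "turn": 0, "gripper": 0}, {"dx": 0, "dy": 0, "dz": 0, "turn": 0, "gripper": 0}, {"dx": 0, "dy": 0, "dz": 0, "turn": 0, "gripper": 0}, {"dx": 0, "dy": 0, "dz": 0, "turn": 0, "gripper": 0}, {"dx": 0, "dy": 0, "dz": 0, "turn": 0, "gripper": 0}, {"dx": 0, "dy": 0, "dz": 0, "turn": 0, "gripper": 0}, {"dx": 0, "dy": 0, "dz": 0, "turn": 0, "gripper": 0}, {"dx": 0, "dy": 0, "dz": 0, "turn": 0, "gripper": 0}])

```text
time: 51.4
tcp_pos: [426.1, 445.9, 191.9]
tool_rot: [-0.232, -3.089, -0.033]
ft_force: [1.0, 0.2, -0.0]
opening: -0.0
```

```bash
python3 - <<'E'
from h import *
t=scan("top",("red","blue"));s=scan("scene",("red",))
cv2.imwrite("pics/k.png",np.hstack([cv2.resize(t["img"][150:280,395:525],None,fx=3,fy=3),cv2.resize(s["img"][230:360,190:320],None,fx=3,fy=3)]))
E
```

```text
top red px 436.5 221.1 A 648 (426, 202, 22, 39) xy@z [ 517.1 -281.7]
top red px 229.5 209.0 A 263 (220, 200, 19, 19) xy@z [546.7 265.4]
top red px 431.9 185.6 A 260 (423, 177, 19, 19) xy@z [ 612.9 -273.8]
top red px 26.2 88.8 A 3541 (0, 54, 59, 74) xy@z [888.6 859.5]
top blue px 500.2 225.3 A 844 (480, 211, 40, 29) xy@z [ 505.6 -443.4]
top blue px 369.5 127.0 A 64 (366, 120, 8, 15) xy@z [ 773.9 -108.5]
top blue px 452.2 109.6 A 312 (413, 107, 87, 6) xy@z [ 825.2 -336.7]
scene red px 288.8 275.4 A 196 (280, 268, 18, 15) xy@z [ 614.2 -275.1]
scene red px 257.0 264.6 A 454 (239, 255, 36, 20) xy@z [ 519.4 -282.6]
scene red px 349.7 164.5 A 120 (343, 159, 14, 12) xy@z [551.3 256.7]
scene red px 464.3 83.1 A 1072 (440, 70, 51, 27) xy@z [ 751.9 1076.1]
```

View pics/k.png

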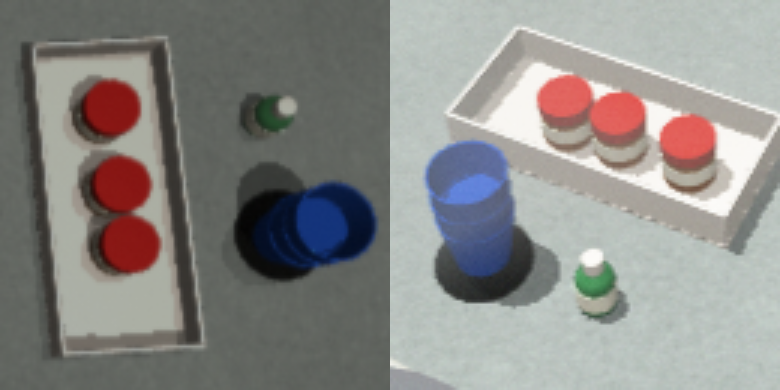

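The knocked jar is now against its neighbour, still upright inside the tray, and everything else is unchanged. The job is handed in after one more check that it is at rest.

```bash
python3 - <<'E'
from h import *
for _ in range(6): t=read_camera("top")
print([tuple(np.round(b[:2],1)) for b in blobs(t["img"],"red")],[tuple(np.round(b[:2],1)) for b in blobs(t["img"],"blue",300)])
print(finish_job())
E
```

```text
[(np.float64(436.5), np.float64(221.1)), (np.float64(229.6), np.float64(209.0)), (np.float64(431.8), np.float64(185.6)), (np.float64(26.2), np.float64(88.8))] [(np.float64(500.2), np.float64(225.3))]
the job is handed in; nothing more can be done
None
```

The bench is cleared and the job is handed in, at about 52 s on the robot's clock:
- **Good jars:** all three stand upright in the tray.
- **Reject jar:** the only one on the bench is in the yellow bin.
- **Cups:** all three are nested upright in one stack on the mat.
- **Button:** I pressed the green button last, to its stop (17.7 N on the wrist, 5 N needed), and let it go.

In the last pictures everything was at rest, the robot was touching nothing, and the other items looked unmoved.

- **Knocked jar:** after the button press, the near tray jar moved a few centimetres on its own, which looks like the announced knock. It ended up against the next jar, upright and still in the tray, so I left it there.
- **Stack centring:** the wrist camera put the bottom cup about 5 mm off the mat's centre, and I did not correct that. The camera views disagreed by up to about 5 mm in x.
- **Tool tilt:** the tool tilted by up to about 5° during the run. Turning the gripper half round reduced it, and I saw no effect on the placings.

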